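Set up a ring on the inspection stand and hold the loupe over it

ROBOT

A 6-joint arm with a two-finger parallel gripper is mounted at the origin on a cart in front of the work surface, level with it; the furniture and walls round the work are solid. World frame = base frame: x ahead of the robot, y to its left, z up, the work surface at z = 0. Lengths are in m, angles in rad, forces in N, time in s.
With the tool pointing down it reaches from about 0.25 to 0.775 m from the base axis. Payload 8.9 kg.
Tool frame: the origin (TCP) lies on the centre line of the jaws, within the pads' length; the fingertips stand 8 mm ahead of it and the grasp point (between the pads) lies 11 mm behind it; z points along the fingers, y is the direction in which the jaws open and shut (so a half turn about z gives the same grasp; the last joint's range is limited). The gripper opens to 85 mm and grips with 20 to 120 N. Pads are 22 mm wide; open, the fingers measure 114 mm over their backs; the gripper's body (76 mm by 85 mm) begins 54 mm behind the grasp point. The pads swing forward as they close: fully open they stand 13 mm farther back than shut.
Start: joints at [1.098, 0.291, -0.153, 1.127, 0, 1.431], TCP at [0.172, 0.496, 0.239] pointing down, gripper open.
Joint ranges: [-2.52, 2.52], [-0.91, 1.74], [-1.3, 1.37], [-1.96, 2.02], [-1.52, 1.47], [-3.14, 3.14]. Speed limits (rad/s): [2.22, 2.22, 2.79, 3.14, 3.14, 3.14].

INTERFACE

Orientations are given as a unit quaternion [w, x, y, z].
In Python, from bench import r, eyes gives the robot as it stands.
- The arm moves only by the tool move_arm, never from a script. Its argument "steps" is a list of rows, each an object of numbers: "dx", "dy", "dz": the shift along the tool's x, y, z as a fraction of full scale; "wx", "wy", "wz": the turn, a rotation vector about the tool's x, y, z as a fraction of full scale; "jaw": the finger opening in mm, from 0 to 85.4. In form: [{"dx": .., "dy": .., "dz": .., "wx": .., "wy": .., "wz": .., "jaw": ..}, ...]. A call has 1 to 10 rows; each row is the pose to reach, as a shift and turn from the pose commanded when the call began, along the tool's axes at that moment, turning the shorter way round; what a row does not reach only later rows make up. Full scale, the value 1, is 10 cm for a shift and 360 degrees for a turn. A row lasts 1/10 s, in which the tool goes at most 50 mm and 8.59 degrees, less where a joint would pass 70% of its speed; a pose out of reach is approached as far as the arm can. A call with a number of a shift or a turn outside -1 to 1 is refused whole. A call with a gripper value outside its range is refused whole. The fingers move at their own pace and stop on an object; the grip force is fixed at half the most. Time passes only in rows, so rows that repeat a pose let the fingers close. It gives the time, the measured TCP pose, the force and the opening at its end, in the units of the state.
- r.get_state(): the state, without advancing time (a new reading comes with each control period).
- eyes.grab_frame(name): name is "scene" or "top" or "wrist"; returns (picture, depth): 420x560x3 uint8, blue, green, red; 420x560 float32, m along the optical axis (not along the pixel's ray), 0 where there is no reading.
- eyes.get_calibration(name): a dict with "fx", "fy", "cx", "cy" (pixels), "D" ([k1, k2, p1, p2, k3] as OpenCV has them; the pictures are not rectified), "rvec" (rotation vector, rad) and "tvec" (3), from world to camera coordinates, as OpenCV has them. Camera axes: x right, y down, z forward; pixel columns grow to the right and rows downward; lengths in m; the calibration is good to about 2 mm. A picture is of the moment at which its call begins: read the wrist's pose just before it. get_calibration takes no time and is no camera call; for the wrist camera it gives the pose at the moment of the call.
- r.sign_off(): hands the job in, once; it reports no verdict.
The state is a dict: "t": time; "qpos": joint angles; "qd": joint speeds; "effort": joint torques, N m; "eef_pos": TCP position; "tcp_rot": TCP orientation; "wrist_force": force on the tool from outside, world axes, zero at the start; "torque": the same for the moment, N m; "gripper_width": finger opening in m.
Only numpy, scipy, OpenCV 4.12 (cv2) and the standard library are available. Lean on these libraries where they do the work, as an engineer would, in place of code of your own. Each camera call takes 0.05 s, during which the arm holds its last target.

TASK

On the inspection stand, thread the white spacer ring and then the brass ring down the locating post, each fully home. Then pick up the loupe by its handle and finish holding it still and level, clear of everything, with its lens centred over the post and level with the tip of the yellow pointer; do not put it down or let go. Leave the pointer's setting and the small vial and blue cap on the riser as they are.

Things in the scene. Friction and masses are not known exactly. Their poses are not given: they have to be found in the camera images.
- post_base (a point): steel locating post, 15 mm thick, 51 mm tall, tapered tip, on a fixed stand (base plate 125 x 74 x 12 mm). Point: on its axis at the top of the flat round shoulder (37 mm across, 100 mm above the bench) where the first ring rests. z up; -x points to the focus rod, 8 mm thick, upright, 68 mm from the post's axis, top 240 mm above the bench
- focus_mark (a point): tip of the yellow pointer on the focus rod, 54 mm to the -x side of the post's axis; its height (185 to 225 mm above the bench, different each time) is the focal height for the middle of the lens. Its yellow collar (18 mm across, 12 mm high) sits on the rod with about 6 N of friction
- spacer_center (a point): white plastic spacer ring, 40 mm outside, 20 mm bore, 22 mm high, lying flat on the riser; this point is its centre, half-way up (z along the bore)
- brass_ring_center (a point): brass ring, 40 mm outside, 20 mm bore, 16 mm high, lying flat on the riser; this point is its centre, half-way up (z along the bore)
- lens_center (a point): middle of the loupe's lens, half-way through the 12 mm thick, 54 mm wide round black frame. Axes: z is the lens's axis, up as the loupe lies flat on the riser; -x points along the handle
- loupe_grip (a point): the loupe's black bar handle, 16 mm wide, 18 mm high, running along its x from 36 to 100 mm from the lens's middle; point in the middle of its section, 58 mm from the lens's middle and 3 mm higher, close to the loupe's centre of mass (about 70 g). Same axes as the lens
- riser: grey bench riser fixed on the bench, 150 mm (x) by 320 mm (y), 160 mm high, on which the rings and the loupe lie; origin at the centre of its foot on the bench
- blue_cap: blue bottle cap, 28 mm across, 14 mm high, lying at the back of the riser; origin at its underside
- small_vial: small clear vial with a white cap, 23 mm across, 42 mm tall, standing at the back of the riser; origin at its foot

How it is judged:
On the way, in this order (a step that is already met when the one before it is completed fails the run):
1. the spacer ring is home on the shoulder and released (horizontal distance between spacer_center and post_base below 0.005 m and z of spacer_center in the frame of post_base between 0.0075 and 0.0145 m and contact force between the fingers and spacer below 0.1 N), for 0.2 s.
2. the brass ring is home on the spacer and released (all of step 1 and horizontal distance between brass_ring_center and post_base below 0.005 m and z of brass_ring_center in the frame of post_base between 0.0265 and 0.0335 m and contact force between the fingers and brass_ring below 0.1 N), for 0.2 s.
3. the loupe is held level at the focal height over the post (horizontal distance between lens_center and post_base below 0.01 m and z of lens_center in the frame of focus_mark between -0.007 and 0.007 m and angle between lens_center's own z axis and vertical below 0.15 rad and contact force between the fingers and loupe above 0.5 N), for 0.2 s.
At the end, for the whole second after the job is handed in: Spacer on the shoulder, brass ring on it (3.5 mm in height, 5 mm off axis), both released; loupe held still by the fingers, touching nothing else, lens middle within 10 mm of the post axis and 7 mm of the pointer tip's height, tilt under 0.15 rad (all of step 2 and all of step 3 and linear speed of loupe below 0.02 m/s and contact force between loupe and stand below 0.05 N and contact force between loupe and spacer below 0.05 N and contact force between loupe and brass_ring below 0.05 N and contact force between loupe and riser below 0.05 N); the arm keeps its last pose, push and grip.
It fails at once if a bystander is disturbed (moved over 20 mm) (distance of any of blue_cap, small_vial from where it was at the start of the episode above 0.02 m).
It fails at once if the pointer's setting is changed (over 4 mm) (distance of focus_mark from where it was at the start of the episode above 0.004 m).
It also fails if it takes over 67 s, if anything falls off the work surface, if the arm or the gripper's body presses on something with over 40 N, if the wrist force passes 120 N, or if a joint passes its speed limit or range.

## Working session

There is one attempt and no reset: what is moved stays moved. The work goes in short steps, Python scripts to look and compute and a tool call to move; the robot and the scene stay as the last step left them, time stands still between calls to the robot, and variables do not carry over. Pictures are saved under pics/ and viewed, and the job is handed in when it is done.

Besides the shell and the picture viewer there is one more tool, called after ">>>" as name([rows], argument=value, ...), one row to a line, values as JSON. move_arm: Moves the arm, as the interface text tells. Its arguments: {"type":"object","properties":{"steps":{"type":"array"}},"required":["steps"]}

```bash
ls; mkdir -p pics
python3 - <<'E'
from bench import r, eyes
import cv2, numpy as np
s=r.get_state(); print(s)
for n in ["scene","top","wrist"]:
    c=eyes.get_calibration(n); p,d=eyes.grab_frame(n)
    cv2.imwrite(f"pics/{n}0.png",p); np.savez(f"pics/{n}0.npz",p=p,d=d,**{k:np.array(v) for k,v in c.items()})
    print(n,c)
E
```

```text
pics
{'t': 0.0, 'qpos': array([ 1.09773264e+00,  2.91282725e-01, -1.54108659e-01,  1.12670028e+00,
        5.05816214e-06,  1.43152626e+00]), 'qd': array([-0.00081063,  0.00019132,  0.00014637, -0.00099673, -0.00017346,
       -0.00029277]), 'effort': array([ 8.99224324e-04, -5.37146473e+01,  3.31366253e+01,  1.61372084e-02,
       -1.22319648e-04, -1.92338058e-05]), 'eef_pos': array([0.17179273, 0.49565345, 0.23873762]), 'tcp_rot': array([-1.97622671e-04,  1.66123048e-01,  9.86104819e-01, -6.16787091e-04]), 'wrist_force': array([-0.13384652, -0.32568206, -0.35524419]), 'torque': array([-0.01447985, -0.01394648,  0.02246073]), 'gripper_width': 0.08539267628739972}
scene {'fx': 497.27125119980235, 'fy': 497.27125119980235, 'cx': 280.89994382279104, 'cy': 201.74670829980533, 'D': array([0.06124698, 0.        , 0.        , 0.        , 0.        ]), 'rvec': array([ 1.3043438 , -2.27089356,  0.89758143]), 'tvec': array([0.03679218, 0.50153639, 0.57385079])}
top {'fx': 421.7965244511738, 'fy': 421.7965244511738, 'cx': 280.01307061666336, 'cy': 205.26639670606107, 'D': array([-0.12226004,  0.        ,  0.        ,  0.        ,  0.        ]), 'rvec': array([ 2.12186015, -2.1735159 ,  0.20582576]), 'tvec': array([-0.25003991,  0.50923298,  0.8842555 ])}
wrist {'fx': 310.19629672991584, 'fy': 310.19629672991584, 'cx': 276.63807921792863, 'cy': 208.49655292766545, 'D': array([-0.02106605,  0.        ,  0.        ,  0.        ,  0.        ]), 'rvec': array([-2.37952226, -1.69312654, -0.22062527]), 'tvec': array([-0.52544735, -0.03481716,  0.37981615])}
```

View pics/scene0.png

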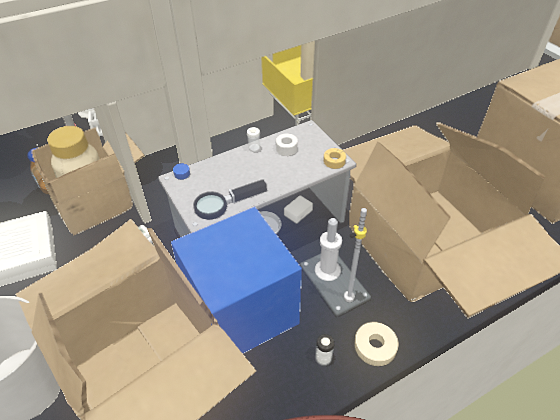

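View pics/top0.png

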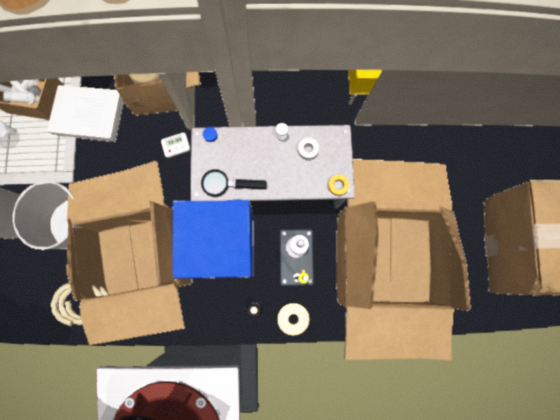

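View pics/wrist0.png

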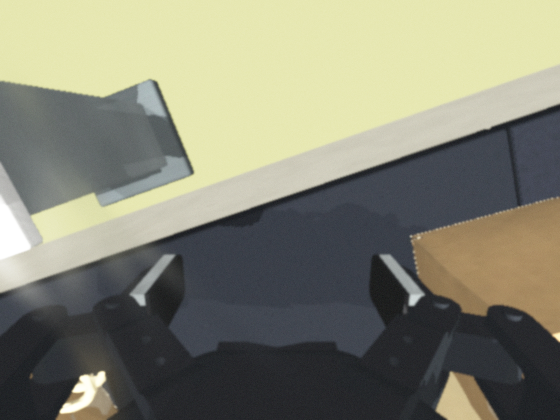

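```bash
cat > h.py <<'E'
import numpy as np, cv2
def load(n):
    return np.load(f"pics/{n}.npz")
def proj(z,P):
    K=np.array([[z['fx'],0,z['cx']],[0,z['fy'],z['cy']],[0,0,1.]])
    return cv2.projectPoints(np.array(P,float).reshape(-1,1,3),z['rvec'],z['tvec'],K,z['D'])[0].reshape(-1,2)
def ray(z,uv):
    K=np.array([[z['fx'],0,z['cx']],[0,z['fy'],z['cy']],[0,0,1.]])
    x=cv2.undistortPoints(np.array(uv,float).reshape(-1,1,2),K,z['D']).reshape(-1,2)
    R=cv2.Rodrigues(z['rvec'])[0]; t=np.array(z['tvec']).ravel()
    d=np.c_[x,np.ones(len(x))]@R   # rows: R^T d
    return -R.T@t, d
def atz(z,uv,h):
    o,d=ray(z,uv); h=np.broadcast_to(np.array(h,float),(len(d),))
    return o+d*((h-o[2])/d[:,2])[:,None]
def cloud(z):
    H,W=z['d'].shape; v,u=np.mgrid[:H,:W]
    o,d=ray(z,np.c_[u.ravel(),v.ravel()])
    P=o+d*z['d'].ravel()[:,None]; P[z['d'].ravel()<=0]=np.nan
    return P.reshape(H,W,3)
def snap(n,name):
    from bench import r,eyes
    s=r.get_state(); c=eyes.get_calibration(n); p,d=eyes.grab_frame(n)
    cv2.imwrite(f"pics/{name}.png",p); np.savez(f"pics/{name}.npz",p=p,d=d,**{k:np.array(v) for k,v in c.items()})
    return load(name)
def crop(name,x0,y0,x1,y1,k,out):
    p=cv2.imread(f"pics/{name}.png")[y0:y1,x0:x1]
    cv2.imwrite(f"pics/{out}.png",cv2.resize(p,None,fx=k,fy=k,interpolation=cv2.INTER_CUBIC))
E
python3 - <<'E'
from h import *
for n in ["top0","scene0"]:
    z=load(n); print(n,proj(z,[[0,0,0],[.172,.496,.239],[.5,0,0],[.5,0,.16]]).round(1), 'cam',ray(z,[[280,210]])[0])
    C=cloud(z)
    pts={'top0':[(308,149),(215,183),(250,184),(230,160),(340,185),(297,245),(302,277),(210,240),(254,310),(310,275),(370,180),(370,250),(400,250),(215,40)],'scene0':[(286,140),(336,155),(210,205),(250,188),(333,222),(361,230),(240,250)]}[n]
    for u,v in pts: print((u,v),C[v,u].round(3))
crop("top0",180,115,360,295,4,"topc"); crop("scene0",150,110,390,320,3,"scenec")
E
```

```text
top0 [[ 166.7  436. ]
 [-108.   367.5]
 [ 166.2  212.2]
 [ 146.5  200.1]] cam [ 0.35135767 -0.23551849  0.96167812]
(308, 149) [ 0.596 -0.317  0.158]
(215, 183) [ 0.529 -0.135  0.167]
(250, 184) [ 0.524 -0.202  0.175]
(230, 160) [ 0.577 -0.163  0.159]
(340, 185) [ 0.522 -0.378  0.158]
(297, 245) [ 0.408 -0.291  0.14 ]
(302, 277) [ 0.347 -0.292  0.226]
(210, 240) [ 0.42  -0.123  0.156]
(254, 310) [ 0.279 -0.201  0.052]
(310, 275) [ 0.349 -0.326  0.011]
(370, 180) [ 0.54  -0.448  0.117]
(370, 250) [ 0.391 -0.42   0.2  ]
(400, 250) [ 0.399 -0.536  0.009]
(215, 40) [ 0.7   -0.161  0.389]
scene0 [[ 314.3  656.8]
 [-595.1  955.2]
 [ 157.7  309.5]
 [ 138.3  253.3]] cam [-0.00739197  0.04325508  0.76175554]
(286, 140) [ 0.603 -0.319  0.173]
(336, 155) [ 0.528 -0.38   0.166]
(210, 205) [ 0.53  -0.132  0.168]
(250, 188) [ 0.523 -0.203  0.176]
(333, 222) [ 0.411 -0.295  0.149]
(361, 230) [ 0.343 -0.294  0.199]
(240, 250) [ 0.427 -0.135  0.161]
```

View pics/topc.png

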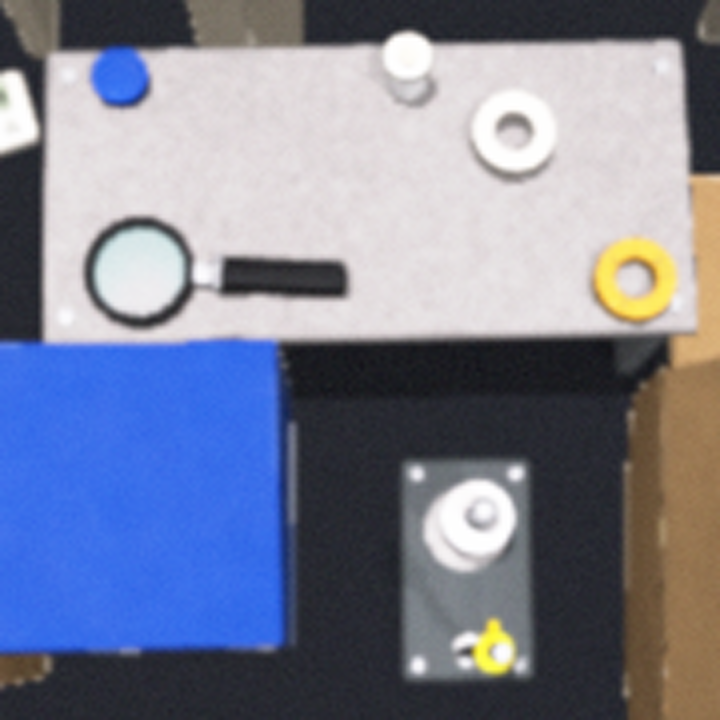

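View pics/scenec.png

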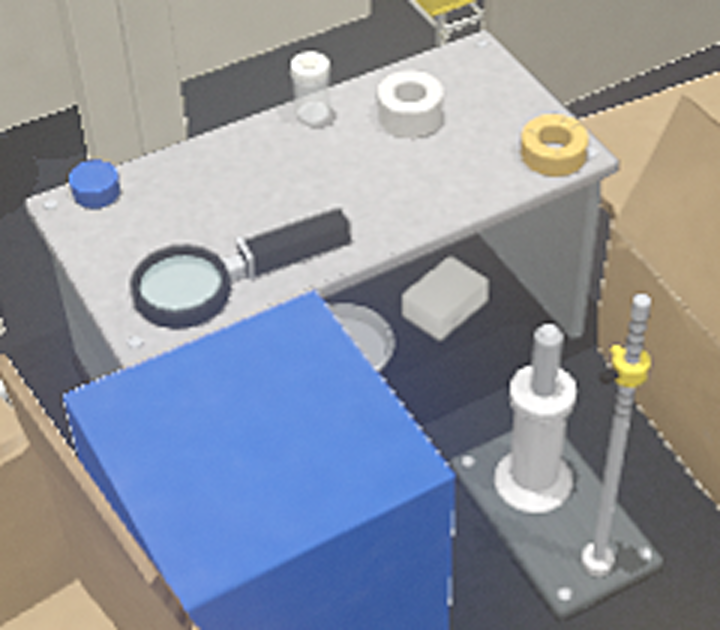

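Run:
```python
from h import *
def fit(name,mask,h,lab):
    z=load(name)
    cs,_=cv2.findContours(mask.astype(np.uint8),cv2.RETR_EXTERNAL,cv2.CHAIN_APPROX_NONE)
    c=max(cs,key=cv2.contourArea).reshape(-1,2)
    P=atz(z,c,h)[:,:2]
    A=np.c_[2*P,np.ones(len(P))]; s=np.linalg.lstsq(A,(P**2).sum(1),rcond=None)[0]
    rad=np.sqrt(s[2]+s[0]**2+s[1]**2); res=np.hypot(*(P-s[:2]).T)-rad
    print(name,lab,s[:2].round(4),'r',rad.round(4),'rms',res.std().round(4),mask.sum(), cv2.minEnclosingCircle(c))
for n in ["top0","scene0"]:
    z=load(n);C=cloud(z)
    def box(x,y,z0,z1,w=.04): return (abs(C[...,0]-x)<w)&(abs(C[...,1]-y)<w)&(C[...,2]>z0)&(C[...,2]<z1)
    for lab,x,y,h in [('spacer',.598,-.319,.182),('brass',.525,-.379,.176),('shoulder',.408,-.292,.1),('lens',.529,-.133,.172)]:
        m=box(x,y,h-.004,h+.004)
        if m.sum()>20: fit(n,m,h,lab)
        P=C[box(x,y,.04,.3)]; print(lab,'zhist',np.percentile(P[:,2],[5,25,50,75,95,99]).round(4))
    # pointer yellow
    p=z['p'].astype(int); yel=(p[...,2]>150)&(p[...,1]>130)&(p[...,0]<110)
    m=yel&box(.345,-.3,.15,.26,.06)
    for v,u in np.argwhere(m): print((u,v),C[v,u].round(3),end=' ')
    print()
```

```text
top0 spacer [ 0.5924 -0.3143] r 0.019 rms 0.0006 240 ((307.5, 147.5), 10.12432861328125)
spacer zhist [0.1567 0.1581 0.1592 0.1609 0.1813 0.1823]
top0 brass [ 0.5199 -0.3711] r 0.019 rms 0.0006 238 ((338.1666564941406, 184.1666717529297), 10.233495712280273)
brass zhist [0.1161 0.1569 0.1587 0.1607 0.1754 0.1765]
top0 shoulder [ 0.412  -0.2965] r 0.017 rms 0.0009 175 ((298.3846130371094, 244.1923065185547), 8.954702377319336)
shoulder zhist [0.0957 0.0978 0.099  0.1011 0.1493 0.1507]
top0 lens [ 0.5295 -0.1364] r 0.027 rms 0.0025 309 ((217.31817626953125, 182.5), 16.689414978027344)
lens zhist [0.1569 0.1587 0.1604 0.1673 0.1714 0.1736]
(np.int64(302), np.int64(271)) [ 0.357 -0.295  0.192] (np.int64(303), np.int64(271)) [ 0.357 -0.296  0.192] (np.int64(302), np.int64(272)) [ 0.355 -0.295  0.191] (np.int64(303), np.int64(272)) [ 0.355 -0.296  0.194] (np.int64(302), np.int64(273)) [ 0.354 -0.294  0.193] (np.int64(303), np.int64(273)) [ 0.354 -0.296  0.193] (np.int64(301), np.int64(274)) [ 0.352 -0.292  0.195] (np.int64(302), np.int64(274)) [ 0.352 -0.294  0.196] (np.int64(303), np.int6
[... 5621 characters left out ...]
np.int64(357), np.int64(237)) [ 0.341 -0.287  0.188] (np.int64(358), np.int64(237)) [ 0.341 -0.288  0.188] (np.int64(359), np.int64(237)) [ 0.341 -0.29   0.187] (np.int64(360), np.int64(237)) [ 0.339 -0.291  0.189] (np.int64(361), np.int64(237)) [ 0.338 -0.292  0.189] (np.int64(362), np.int64(237)) [ 0.338 -0.294  0.188] (np.int64(363), np.int64(237)) [ 0.337 -0.295  0.188] (np.int64(357), np.int64(238)) [ 0.345 -0.291  0.18 ] (np.int64(358), np.int64(238)) [ 0.341 -0.289  0.185] (np.int64(359), np.int64(238)) [ 0.339 -0.289  0.188] (np.int64(360), np.int64(238)) [ 0.339 -0.291  0.187] (np.int64(361), np.int64(238)) [ 0.338 -0.292  0.186] (np.int64(362), np.int64(238)) [ 0.338 -0.295  0.185]
```

Run:
```python
from h import *
C=np.concatenate([cloud(load("top0")).reshape(-1,3),cloud(load("scene0")).reshape(-1,3)])
C=C[np.isfinite(C).all(1)]
xs=np.arange(.1,.8,.04); ys=np.arange(.6,-.65,-.05)
print('max z(mm); rows x desc, cols y'); print('      ',[int(1000*y) for y in ys])
for x in xs[::-1]:
    row=[]
    for y in ys:
        m=(abs(C[:,0]-x)<.02)&(abs(C[:,1]-y)<.025)
        row.append('%4d'%(1000*np.percentile(C[m,2],99)) if m.sum() else '   .')
    print('%4d'%(1000*x),' '.join(row))
z=load('wrist0'); o,d=ray(z,[[276,208]]); print('wristcam',o,d)
T=load('top0'); print('cap,vial',atz(T,[[180+120/4,115+77/4],[180+407/4,115+55/4]],[.174,.202]).round(3))
# riser corners from top crop
cr=np.array([[48,52],[680,40],[693,330],[45,340]])/4+[180,115]
print(atz(T,cr,.16).round(3))
# stand corner screws
cr=np.array([[416,474],[516,472],[521,665],[418,665]])/4+[180,115]; print(atz(T,cr,.012).round(3))
# handle ends
cr=np.array([[224,277],[346,279]])/4+[180,115]; print(atz(T,cr,.178).round(3));
```

```text
max z(mm); rows x desc, cols y
       [600, 549, 499, 449, 399, 349, 299, 249, 199, 149, 99, 49, 0, -50, -100, -150, -200, -250, -300, -350, -400, -450, -500, -550, -600]
 780    .    .    .   10   77  108   77   47   47   47  141  183  183  239  120    1    2    3    3    2  179  105  107    .    .
 740    .    .    .    6   79   81   81   48   47  442  141  469  468  253  115  272  215    2    3    2  179  180    .    .    .
 700    .    .    .  -43   56   -3   44  312  385  469  505  480  469  470  469  479  479  476  476  477  479  480  484  487  488
 660    .    .    .   -3   50   -3   -2    8   44   46   38    3   19   19  172  173  162  161  161  161  161    2    2    1    2
 620    .    .    .   -4    6    6    7    9    3    3    3    4   16    9  175  175  162  203  183  181  162    2    2    2    2
 580    .    .    .    .    8    9    9    8    3    3  136  143  150    2  162  162  162  162  183  182  162  114  112  111  111
 540    .    .    .    .    3  126    .  140  140  140  140  143  148    2  173  179  179  177  162  177  176  124  121  120  119
 500    .    .    .
[... 1095 characters left out ...]
    .   -2   -1   -3    0   -2  125  123  119  118  121
 140    .    .    .    .    .    .    .    .    .    2    3    3  299  258    2    2    .    .    .    .    .    .    .    .    .
 100    .    .    .    .    .    .    .    . -697    3   16   94   82  364  357    2 -697    .    .    .    .    .    .    .    .
wristcam [0.11172417 0.51785761 0.37537803] [[ 0.24102108 -0.08695986 -0.96661968]]
cap,vial [[ 0.625 -0.125  0.174]
 [ 0.624 -0.265  0.202]]
[[ 0.644 -0.087  0.16 ]
 [ 0.645 -0.404  0.16 ]
 [ 0.496 -0.402  0.16 ]
 [ 0.498 -0.088  0.16 ]]
[[ 0.444 -0.271  0.012]
 [ 0.443 -0.327  0.012]
 [ 0.335 -0.326  0.012]
 [ 0.337 -0.269  0.012]]
[[ 0.523 -0.176  0.178]
 [ 0.521 -0.234  0.178]]
```

Run:
```python
from h import *
C=np.concatenate([cloud(load("top0")).reshape(-1,3),cloud(load("scene0")).reshape(-1,3)])
C=C[np.isfinite(C).all(1)]
for y in np.arange(0,-.5,-.05):
    for z in np.arange(.2,.56,.05):
        m=(C[:,0]>.6)&(C[:,0]<.85)&(abs(C[:,1]-y)<.025)&(abs(C[:,2]-z)<.025)
        print('%4d'%(1000*np.percentile(C[m,0],2)) if m.sum()>3 else '   .',end=' ')
    print('y',round(y,2))
print(((abs(C[:,0]-.45)<.3)&(abs(C[:,1]+.2)<.4)&(C[:,2]>.25)).sum())
```

```text
774    .  697  697  698  698  710    . y 0.0
 698  698  698  697  698  698  707    . y -0.05
 616    .  698  697  698  698    .    . y -0.1
 630  698  698  698  698  698  698    . y -0.15
 698  698  698  698  698  698  698    . y -0.2
 613    .  697  698  697  698  702    . y -0.25
 600    .  698  698  698  698  702    . y -0.3
 600    .  698  698  698  698  701    . y -0.35
 740    .  698  697  698  698  702    . y -0.4
 701  701  698  697  698  698  702    . y -0.45
69429
```

>>> move_arm([
  {"dx": -0.5,"dy": -0.45,"dz": -0.7,"wx": 0,"wy": 0,"wz": 0,"jaw": 85},
  {"dx": -1,"dy": -0.95,"dz": -0.7,"wx": 0,"wy": 0,"wz": 0,"jaw": 85},
  {"dx": -1,"dy": -0.95,"dz": -0.7,"wx": 0,"wy": 0,"wz": 0,"jaw": 85},
])

```text
t: 0.45
eef_pos: [0.2319, 0.3798, 0.3071]
tcp_rot: [0.0, 0.165, 0.986, 0.0]
wrist_force: [1.3, -1.8, 0.6]
gripper_width: 0.0849
```

>>> move_arm([
  {"dx": -1,"dy": -0.95,"dz": 0,"wx": 0,"wy": 0,"wz": 0,"jaw": 85},
  {"dx": -1,"dy": -0.95,"dz": 0,"wx": 0,"wy": 0,"wz": 0,"jaw": 85},
  {"dx": -1,"dy": -0.95,"dz": 0,"wx": 0,"wy": 0,"wz": 0,"jaw": 85},
])

```text
t: 0.75
eef_pos: [0.2955, 0.2562, 0.3067]
tcp_rot: [0.0, 0.166, 0.986, -0.0]
wrist_force: [1.0, 0.5, -0.4]
gripper_width: 0.0851
```

>>> move_arm([
  {"dx": -1,"dy": -0.95,"dz": 0,"wx": 0,"wy": 0,"wz": 0,"jaw": 85},
  {"dx": -1,"dy": -0.95,"dz": 0,"wx": 0,"wy": 0,"wz": 0,"jaw": 85},
  {"dx": -1,"dy": -0.95,"dz": 0,"wx": 0,"wy": 0,"wz": 0,"jaw": 85},
])

```text
t: 1.05
eef_pos: [0.3589, 0.1335, 0.3066]
tcp_rot: [0.0, 0.167, 0.986, -0.0]
wrist_force: [1.2, -0.5, -0.9]
gripper_width: 0.0849
```

>>> move_arm([
  {"dx": -1,"dy": -0.95,"dz": 0,"wx": 0,"wy": 0,"wz": 0,"jaw": 85},
  {"dx": -1,"dy": -0.95,"dz": 0,"wx": 0,"wy": 0,"wz": 0,"jaw": 85},
  {"dx": -1,"dy": -0.95,"dz": 0,"wx": 0,"wy": 0,"wz": 0,"jaw": 85},
])

```text
t: 1.35
eef_pos: [0.4224, 0.0107, 0.3065]
tcp_rot: [0.0, 0.167, 0.986, -0.0]
wrist_force: [0.7, 0.2, -0.8]
gripper_width: 0.0848
```

>>> move_arm([
  {"dx": -1,"dy": -0.95,"dz": 0,"wx": 0,"wy": 0,"wz": 0,"jaw": 85},
  {"dx": -1,"dy": -0.95,"dz": 0,"wx": 0,"wy": 0,"wz": 0,"jaw": 85},
  {"dx": -1,"dy": -0.95,"dz": 0,"wx": 0,"wy": 0,"wz": 0,"jaw": 85},
])

```text
t: 1.65
eef_pos: [0.4858, -0.1119, 0.3063]
tcp_rot: [-0.0, 0.167, 0.986, -0.0]
wrist_force: [0.6, 0.4, -0.2]
gripper_width: 0.085
```

>>> move_arm([
  {"dx": -1,"dy": -0.9,"dz": 0,"wx": 0,"wy": 0,"wz": 0.06,"jaw": 85},
  {"dx": -1,"dy": -0.9,"dz": 0,"wx": 0,"wy": 0,"wz": 0.1,"jaw": 85},
  {"dx": -1,"dy": -0.9,"dz": 0,"wx": 0,"wy": 0,"wz": 0.197,"jaw": 85},
  {"dx": -1,"dy": -0.9,"dz": 0,"wx": 0,"wy": 0,"wz": 0.197,"jaw": 85},
  {"dx": -1,"dy": -0.9,"dz": 0,"wx": 0,"wy": 0,"wz": 0.197,"jaw": 85},
  {"dx": -1,"dy": -0.9,"dz": 0,"wx": 0,"wy": 0,"wz": 0.197,"jaw": 85},
  {"dx": -1,"dy": -0.9,"dz": 0,"wx": 0,"wy": 0,"wz": 0.197,"jaw": 85},
  {"dx": -1,"dy": -0.9,"dz": 0,"wx": 0,"wy": 0,"wz": 0.197,"jaw": 85},
  {"dx": -1,"dy": -0.9,"dz": 0,"wx": 0,"wy": 0,"wz": 0.197,"jaw": 85},
  {"dx": -1,"dy": -0.9,"dz": 0,"wx": 0,"wy": 0,"wz": 0.197,"jaw": 85},
])

```text
t: 2.65
eef_pos: [0.5499, -0.2269, 0.3063]
tcp_rot: [-0.0, 0.708, 0.707, -0.0]
wrist_force: [0.5, 0.4, -0.6]
gripper_width: 0.0851
```

>>> move_arm([
  {"dx": -0.45,"dy": 0.2,"dz": 0.1,"wx": 0,"wy": 0,"wz": 0,"jaw": 85},
  {"dx": -0.868,"dy": 0.424,"dz": 0.4,"wx": 0,"wy": 0,"wz": 0,"jaw": 85},
  {"dx": -0.868,"dy": 0.424,"dz": 0.4,"wx": 0,"wy": 0,"wz": 0,"jaw": 85},
  {"dx": -0.868,"dy": 0.424,"dz": 0.4,"wx": 0,"wy": 0,"wz": 0,"jaw": 85},
])

```text
t: 3.05
eef_pos: [0.5918, -0.3144, 0.2644]
tcp_rot: [-0.002, 0.707, 0.707, -0.0]
wrist_force: [-0.2, -0.7, 0.2]
gripper_width: 0.085
```

Run:
```python
from h import *
from bench import r
print(r.get_state()['eef_pos'])
z=snap("wrist","w1"); np.set_printoptions(suppress=True)
print(proj(z,[[.5923,-.3137,.182],[.5923,-.3137,.16],r.get_state()['eef_pos']]))
```

```text
[ 0.59182497 -0.31438628  0.26442051]
[[275.80438989 217.48818125]
 [275.94686128 209.72886164]
 [274.23135014 267.45020269]]
```

View pics/w1.png

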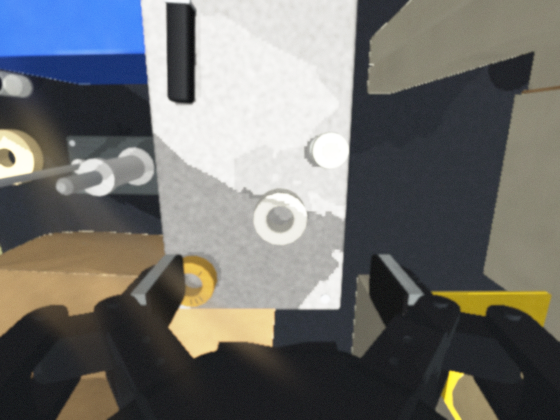

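>>> move_arm([
  {"dx": 0,"dy": 0.01,"dz": 0.4,"wx": 0,"wy": 0,"wz": 0,"jaw": 85},
  {"dx": 0,"dy": 0.01,"dz": 0.7,"wx": 0,"wy": 0,"wz": 0,"jaw": 70},
  {"dx": 0,"dy": 0.01,"dz": 0.85,"wx": 0,"wy": 0,"wz": 0,"jaw": 60},
  {"dx": 0,"dy": 0.01,"dz": 0.92,"wx": 0,"wy": 0,"wz": 0,"jaw": 50},
  {"dx": 0,"dy": 0.01,"dz": 0.92,"wx": 0,"wy": 0,"wz": 0,"jaw": 50},
])

```text
t: 3.6
eef_pos: [0.5933, -0.3129, 0.1753]
tcp_rot: [0.0, 0.707, 0.707, 0.0]
wrist_force: [-0.5, 0.3, 0.3]
gripper_width: 0.0501
```

Run:
```python
from h import *
snap("wrist","w2"); snap("scene","s2"); crop("s2",230,60,390,200,5,"s2c")
```

```text
(no output)
```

View pics/w2.png

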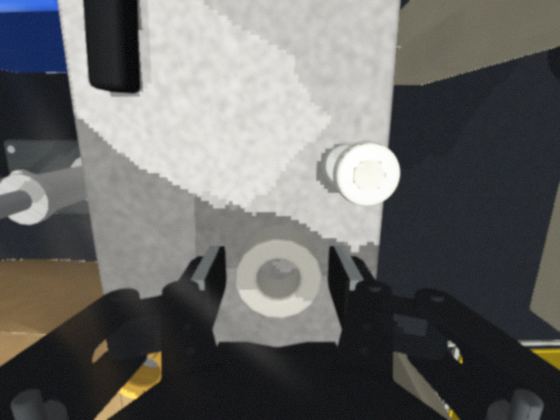

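View pics/s2c.png

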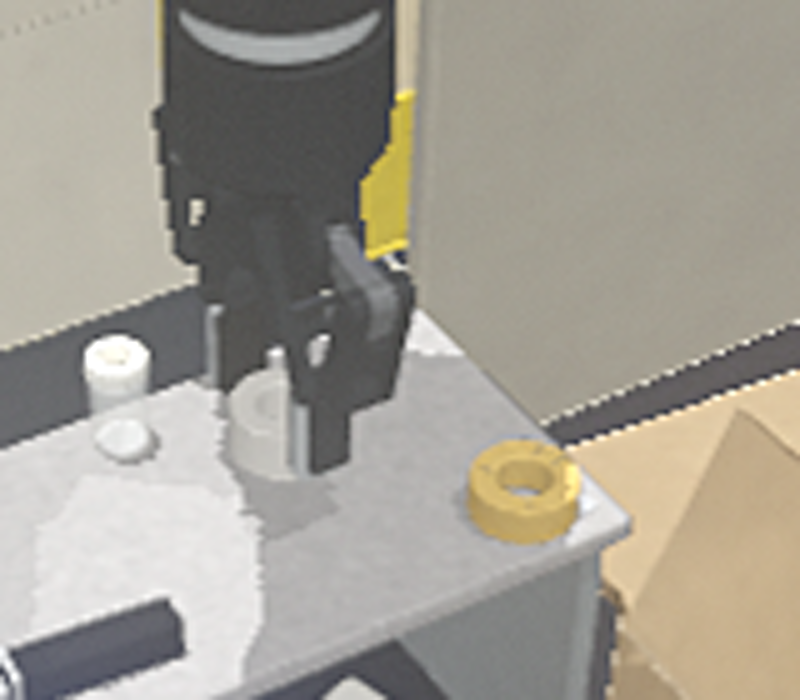

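>>> move_arm([
  {"dx": 0,"dy": 0,"dz": 0,"wx": 0,"wy": 0,"wz": 0,"jaw": 35},
  {"dx": 0,"dy": 0,"dz": 0,"wx": 0,"wy": 0,"wz": 0,"jaw": 35},
  {"dx": 0,"dy": 0,"dz": 0,"wx": 0,"wy": 0,"wz": 0,"jaw": 35},
  {"dx": 0,"dy": 0,"dz": 0,"wx": 0,"wy": 0,"wz": 0,"jaw": 35},
])

```text
t: 4.1
eef_pos: [0.594, -0.314, 0.1768]
tcp_rot: [0.001, 0.707, 0.707, 0.0]
wrist_force: [-1.1, 1.7, 7.7]
gripper_width: 0.0359
```

>>> move_arm([
  {"dx": 0,"dy": 0,"dz": -0.3,"wx": 0,"wy": 0,"wz": 0,"jaw": 35},
  {"dx": 0,"dy": 0,"dz": -0.8,"wx": 0,"wy": 0,"wz": 0,"jaw": 35},
  {"dx": 0,"dy": 0,"dz": -0.8,"wx": 0,"wy": 0,"wz": 0,"jaw": 35},
  {"dx": 0,"dy": 0,"dz": -0.8,"wx": 0,"wy": 0,"wz": 0,"jaw": 35},
])

```text
t: 4.5
eef_pos: [0.5943, -0.3144, 0.2569]
tcp_rot: [0.002, 0.707, 0.707, 0.0]
wrist_force: [-0.7, -0.6, -1.0]
gripper_width: 0.0362
```

Run:
```python
from h import *
snap("wrist","w3"); snap("scene","s3"); crop("s3",230,40,390,180,5,"s3c")
```

```text
(no output)
```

View pics/w3.png

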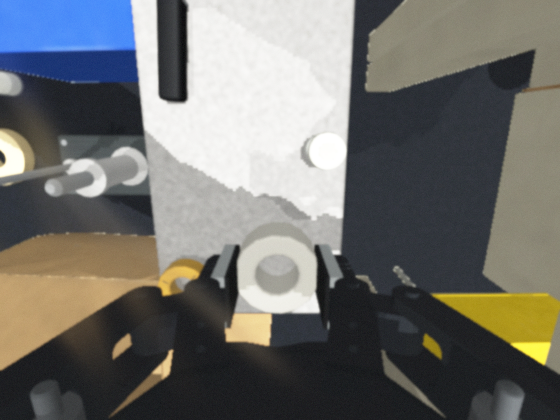

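View pics/s3c.png

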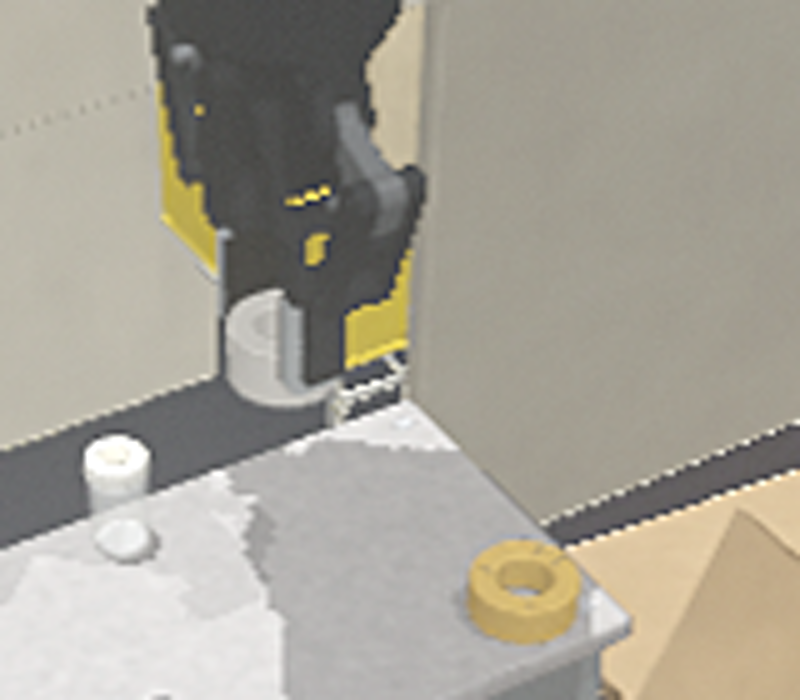

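```bash
crop(){ :; }
python3 - <<'E'
from h import *
z=load("w3"); C=cloud(z)
print([ (u,v,C[v,u].round(4)) for u,v in [(248,268),(306,268),(277,240),(277,230),(262,245),(292,245),(265,295),(290,295)]])
m=np.zeros(z['d'].shape,bool); m[220:315,235:320]=1
m&=(C[...,2]>.255)&(C[...,2]<.27)
P=C[m]; A=np.c_[P[:,:2]-P[:,:2].mean(0),np.ones(len(P))]; print('plane',np.linalg.lstsq(A,P[:,2],rcond=None)[0],len(P))
crop("w3",200,200,360,320,5,"w3c")
E
```

```text
[(248, 268, array([ 0.5825, -0.3113,  0.2636])), (306, 268, array([ 0.6088, -0.3108,  0.2649])), (277, 240, array([ 0.5957, -0.2972,  0.2651])), (277, 230, array([ 0.5958, -0.2954,  0.2568])), (262, 245, array([ 0.589 , -0.3002,  0.2633])), (292, 245, array([ 0.6025, -0.3002,  0.2636])), (265, 295, array([ 0.5901, -0.3247,  0.2644])), (290, 295, array([nan, nan, nan]))]
plane [ 0.00197537 -0.02411083  0.26313825] 4783
```

View pics/w3c.png

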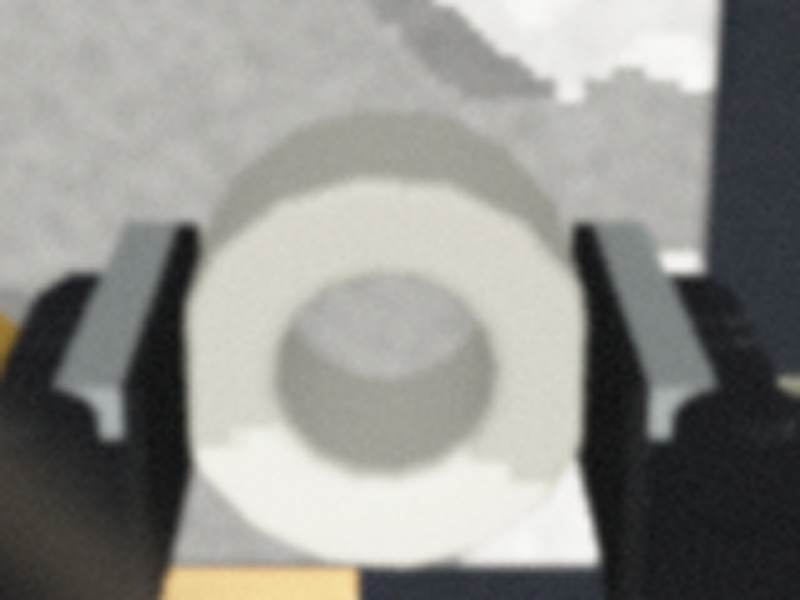

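>>> move_arm([
  {"dx": 0.05,"dy": -0.3,"dz": -0.3,"wx": 0,"wy": 0,"wz": 0.04,"jaw": 35},
  {"dx": 0.1,"dy": -0.7,"dz": -0.45,"wx": 0,"wy": 0,"wz": 0.1,"jaw": 35},
  {"dx": 0.1,"dy": -1,"dz": -0.45,"wx": 0,"wy": 0,"wz": 0.25,"jaw": 35},
  {"dx": 0.1,"dy": -1,"dz": -0.45,"wx": 0,"wy": 0,"wz": 0.25,"jaw": 35},
  {"dx": 0.1,"dy": -1,"dz": -0.45,"wx": 0,"wy": 0,"wz": 0.25,"jaw": 35},
  {"dx": 0.1,"dy": -1,"dz": -0.45,"wx": 0,"wy": 0,"wz": 0.25,"jaw": 35},
  {"dx": 0.1,"dy": -1,"dz": -0.45,"wx": 0,"wy": 0,"wz": 0.25,"jaw": 35},
  {"dx": 0.1,"dy": -1,"dz": -0.45,"wx": 0,"wy": 0,"wz": 0.25,"jaw": 35},
  {"dx": 0.1,"dy": -1,"dz": -0.45,"wx": 0,"wy": 0,"wz": 0.25,"jaw": 35},
  {"dx": 0.1,"dy": -1,"dz": -0.45,"wx": 0,"wy": 0,"wz": 0.25,"jaw": 35},
])

```text
t: 5.6
eef_pos: [0.4929, -0.3033, 0.2983]
tcp_rot: [-0.001, 0.999, 0.032, -0.001]
wrist_force: [-0.1, -0.2, -1.0]
gripper_width: 0.0359
```

>>> move_arm([
  {"dx": 0,"dy": 0,"dz": 0,"wx": 0,"wy": 0,"wz": 0.02,"jaw": 35},
  {"dx": 0,"dy": 0,"dz": 0,"wx": 0,"wy": 0,"wz": 0.02,"jaw": 35},
])

```text
t: 5.8
eef_pos: [0.4929, -0.3034, 0.2985]
tcp_rot: [-0.001, 1.0, -0.029, -0.001]
wrist_force: [-0.4, -0.2, -0.7]
gripper_width: 0.036
```

>>> move_arm([
  {"dx": -0.4,"dy": -0.05,"dz": 0,"wx": 0,"wy": 0,"wz": -0.009,"jaw": 35},
  {"dx": -0.7,"dy": -0.08,"dz": 0,"wx": 0,"wy": 0,"wz": -0.009,"jaw": 35},
  {"dx": -0.81,"dy": -0.12,"dz": 0,"wx": 0,"wy": 0,"wz": -0.009,"jaw": 35},
  {"dx": -0.81,"dy": -0.12,"dz": 0,"wx": 0,"wy": 0,"wz": -0.009,"jaw": 35},
  {"dx": -0.81,"dy": -0.12,"dz": 0,"wx": 0,"wy": 0,"wz": -0.009,"jaw": 35},
])

```text
t: 6.3
eef_pos: [0.4137, -0.2874, 0.2996]
tcp_rot: [0.0, 1.0, 0.001, 0.0]
wrist_force: [1.1, -0.2, 0.2]
gripper_width: 0.036
```

Run:
```python
from h import *
from bench import r
s=r.get_state();print(s['eef_pos'],s['tcp_rot'])
z=snap("wrist","w4"); 
print(proj(z,[[.412,-.2955,.151],[.412,-.2955,.1]]))
print(atz(load('w3'),[[277.3,274.3]],.2626))
snap("scene","s4")
```

```text
[ 0.41373175 -0.28744023  0.29959224] [1.23734416e-04 9.99999298e-01 1.14119410e-03 2.93550190e-04]
[[285.87352323 200.50268168]
 [284.53028074 189.78069547]]
[[ 0.59587508 -0.3150662   0.2626    ]]
```

View pics/w4.png

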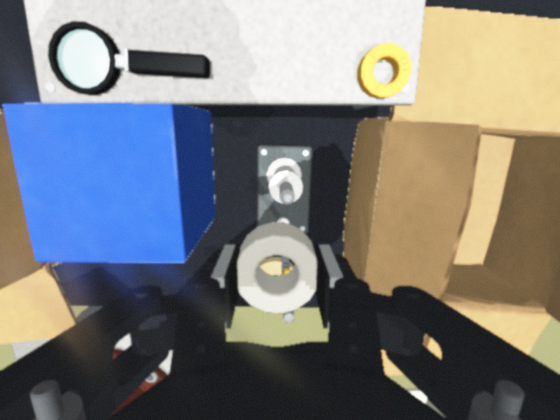

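View pics/s4.png

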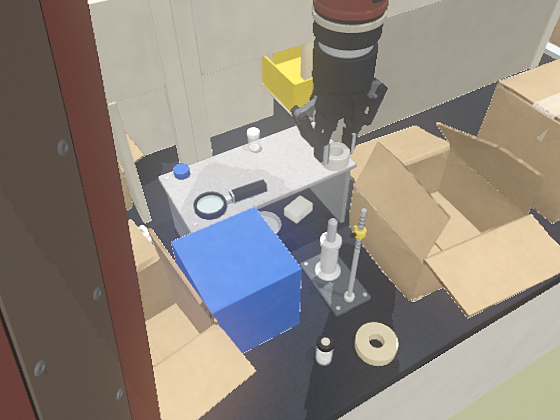

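Run:
```python
from h import *
crop("w4",230,130,340,330,4,"w4c")
```

View pics/w4c.png

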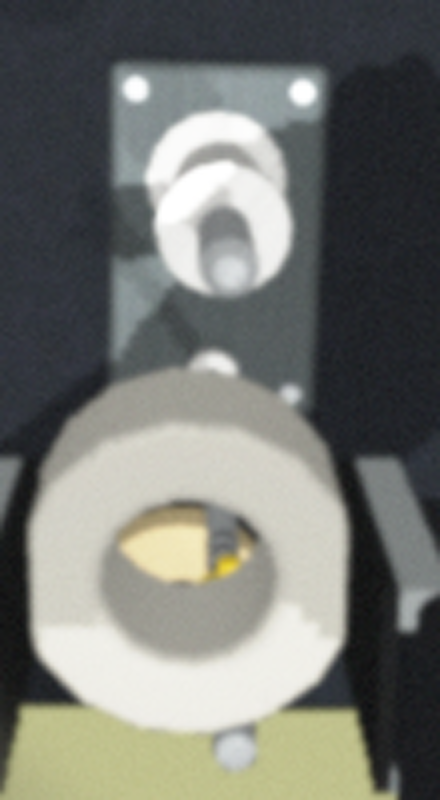

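Run:
```python
from h import *
z=load("w4"); f=lambda u,v,x0,y0,k:[x0+(u+.5)/k-.5,y0+(v+.5)/k-.5]
print('post tip',atz(z,[f(229,268,230,130,4)],.150)); print('shoulder',atz(z,[f(224,228,230,130,4)],.1))
print('ring',atz(z,[f(187,580,230,130,4)],.3055)); 
print('ring outer',atz(z,[f(190,577,230,130,4)],.3055)); C=cloud(z)
w=load("w3"); print('ring w3',atz(w,[f(387,372,200,200,5)],.2626))
m=np.zeros(z['d'].shape,bool); m[222:315,235:320]=1
m&=(C[...,2]>.299)&(C[...,2]<.315); print(np.median(C[m][:,2]))
```

```text
post tip [[ 0.4155302  -0.29644192  0.15      ]]
shoulder [[ 0.41554149 -0.29667553  0.1       ]]
ring [[ 0.4135912  -0.28660281  0.3055    ]]
ring outer [[ 0.41397299 -0.28694895  0.3055    ]]
ring w3 [[ 0.59573623 -0.31491291  0.2626    ]]
0.30654961190476215
```

>>> move_arm([
  {"dx": 0,"dy": 0.091,"dz": 0.4,"wx": 0,"wy": 0,"wz": 0,"jaw": 35},
  {"dx": 0,"dy": 0.091,"dz": 0.8,"wx": 0,"wy": 0,"wz": 0,"jaw": 35},
  {"dx": 0,"dy": 0.091,"dz": 1,"wx": 0,"wy": 0,"wz": 0,"jaw": 35},
  {"dx": 0,"dy": 0.091,"dz": 1,"wx": 0,"wy": 0,"wz": 0,"jaw": 35},
])

```text
t: 6.8
eef_pos: [0.4124, -0.2951, 0.1966]
tcp_rot: [-0.002, 1.0, 0.001, -0.002]
wrist_force: [0.1, -0.3, 0.2]
gripper_width: 0.0362
```

>>> move_arm([
  {"dx": 0,"dy": 0,"dz": 0.2,"wx": 0,"wy": 0,"wz": 0,"jaw": 35},
  {"dx": 0,"dy": 0,"dz": 0.26,"wx": 0,"wy": 0,"wz": 0,"jaw": 35},
  {"dx": 0,"dy": 0,"dz": 0.26,"wx": 0,"wy": 0,"wz": 0,"jaw": 35},
])

```text
t: 7.1
eef_pos: [0.4135, -0.2963, 0.1738]
tcp_rot: [-0.0, 1.0, 0.001, -0.0]
wrist_force: [-0.8, 0.4, -0.2]
gripper_width: 0.0364
```

Run:
```python
from h import *
from bench import r
s=r.get_state();print(s['eef_pos'],s['tcp_rot'],s['wrist_force'])
z=snap("wrist","w5");snap("scene","s5");crop("s5",270,130,410,270,5,"s5c");crop("w5",220,180,340,330,5,"w5c")
```

```text
[ 0.41345159 -0.29634823  0.17379032] [-1.48467589e-04  9.99999742e-01  6.86381553e-04 -1.51934977e-04] [-0.75844326  0.35191472 -0.19987321]
```

View pics/s5c.png

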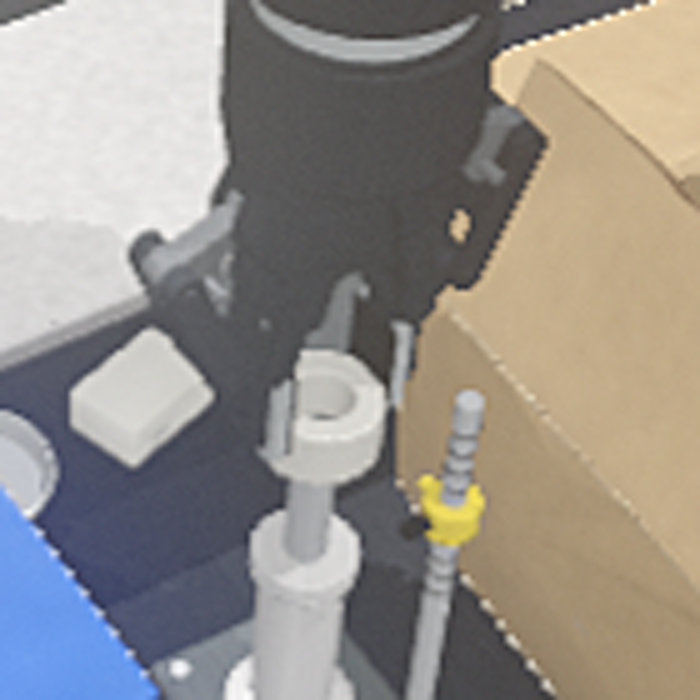

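View pics/w5c.png

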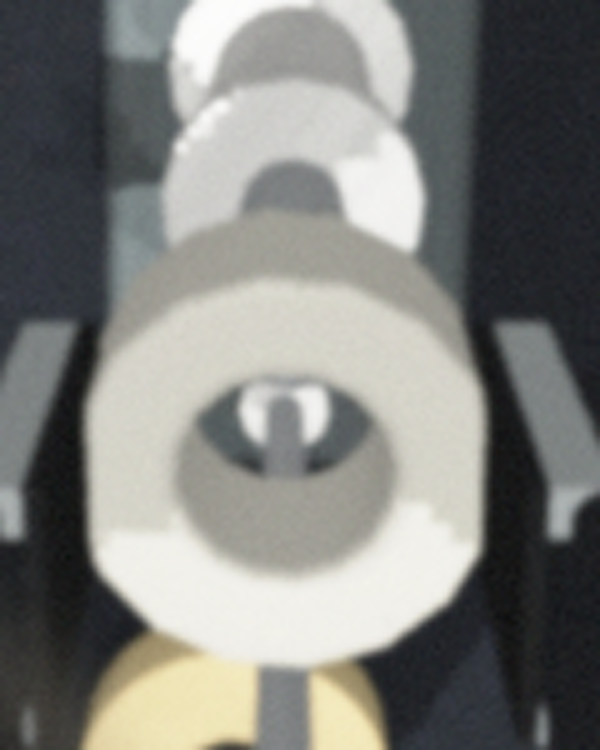

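Run:
```python
from h import *
z=load("s5"); c=lambda p:((p-[270,130]+.5)*5-.5).round(1)
for X,Y in [(.412,-.2955),(.4155,-.2965)]:
    print(X,Y,c(proj(z,[[X,Y,h] for h in (.1,.13,.158,.18)])).tolist())
print('dX+5mm',c(proj(z,[[.417,-.2955,.18],[.412,-.2905,.18]])).tolist())
z=load("w5"); c=lambda p:((p-[220,180]+.5)*5-.5).round(1)
for X,Y in [(.412,-.2955),(.4155,-.2965)]:
    print(X,Y,c(proj(z,[[X,Y,h] for h in (.1,.13,.158,.18)])).tolist())
```

```text
0.412 -0.2955 [[305.9, 552.8], [312.1, 495.9], [318.2, 439.9], [323.2, 394.0]]
0.4155 -0.2965 [[302.5, 544.8], [308.6, 487.8], [314.6, 431.8], [319.6, 385.8]]
dX+5mm [[314.3, 384.0], [310.1, 399.9]]
0.412 -0.2955 [[284.6, 223.9], [284.5, 298.5], [284.3, 391.7], [284.1, 489.5]]
0.4155 -0.2965 [[291.7, 200.4], [292.6, 271.8], [293.8, 361.1], [295.0, 455.0]]
```

>>> move_arm([
  {"dx": 0.005,"dy": 0,"dz": 0.1,"wx": 0,"wy": 0,"wz": 0,"jaw": 35},
  {"dx": 0.005,"dy": 0,"dz": 0.2,"wx": 0,"wy": 0,"wz": 0,"jaw": 35},
  {"dx": 0.005,"dy": 0,"dz": 0.25,"wx": 0,"wy": 0,"wz": 0,"jaw": 35},
  {"dx": 0.005,"dy": 0,"dz": 0.25,"wx": 0,"wy": 0,"wz": 0,"jaw": 35},
])

```text
t: 7.6
eef_pos: [0.4138, -0.2964, 0.1478]
tcp_rot: [-0.0, 1.0, 0.0, 0.0]
wrist_force: [1.8, -1.2, -0.8]
gripper_width: 0.0363
```

Force is low and the ring bottom (~.131) is below the post tip, so it is threaded. Continuing down.

>>> move_arm([
  {"dx": 0,"dy": 0,"dz": 0.1,"wx": 0,"wy": 0,"wz": 0,"jaw": 35},
  {"dx": 0,"dy": 0,"dz": 0.2,"wx": 0,"wy": 0,"wz": 0,"jaw": 35},
  {"dx": 0,"dy": 0,"dz": 0.28,"wx": 0,"wy": 0,"wz": 0,"jaw": 35},
  {"dx": 0,"dy": 0,"dz": 0.3,"wx": 0,"wy": 0,"wz": 0,"jaw": 35},
  {"dx": 0,"dy": 0,"dz": 0.3,"wx": 0,"wy": 0,"wz": 0,"jaw": 35},
])

```text
t: 8.1
eef_pos: [0.4138, -0.2964, 0.1182]
tcp_rot: [-0.0, 1.0, 0.0, 0.0]
wrist_force: [3.2, -1.7, -3.5]
gripper_width: 0.0361
```

Run:
```python
from h import *
from bench import r
s=r.get_state();print(s['eef_pos'],s['tcp_rot'],s['wrist_force'])
snap("scene","s6");crop("s6",270,160,410,300,5,"s6c")
```

```text
[ 0.41378682 -0.2963622   0.11817283] [-1.03929538e-04  9.99999892e-01  4.53583485e-04  1.68941236e-05] [ 3.24196027 -1.69393904 -3.46236146]
```

View pics/s6c.png

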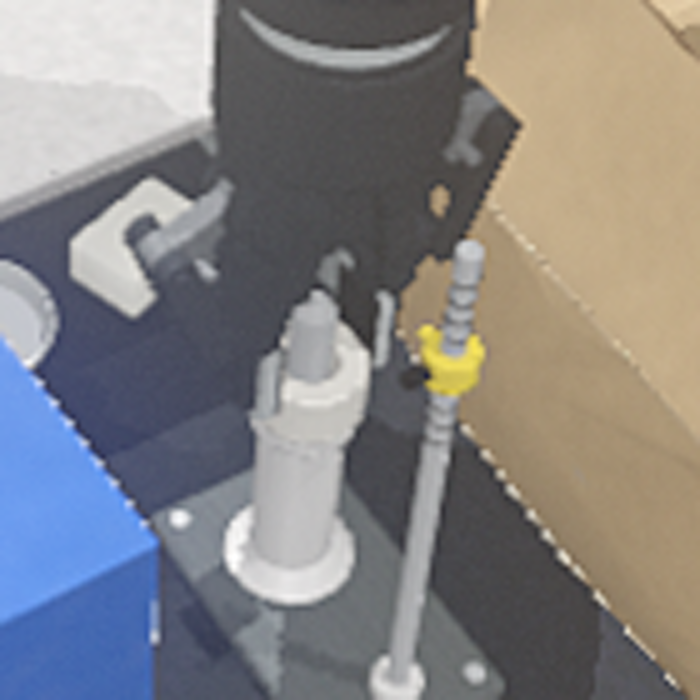

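>>> move_arm([
  {"dx": 0.01,"dy": 0.005,"dz": 0.02,"wx": 0,"wy": 0,"wz": 0,"jaw": 35},
  {"dx": 0.01,"dy": 0.005,"dz": 0.02,"wx": 0,"wy": 0,"wz": 0,"jaw": 35},
  {"dx": 0.01,"dy": 0.005,"dz": 0.02,"wx": 0,"wy": 0,"wz": 0,"jaw": 50},
  {"dx": 0.01,"dy": 0.005,"dz": 0.02,"wx": 0,"wy": 0,"wz": 0,"jaw": 50},
  {"dx": 0.01,"dy": 0.005,"dz": 0.02,"wx": 0,"wy": 0,"wz": 0,"jaw": 50},
])

```text
t: 8.65
eef_pos: [0.4145, -0.2967, 0.1165]
tcp_rot: [-0.0, 1.0, 0.0, -0.0]
wrist_force: [-0.1, -0.8, 0.4]
gripper_width: 0.0501
```

Run:
```python
from h import *
from bench import r
s=r.get_state();print(s['eef_pos'],s['tcp_rot'],s['wrist_force'])
snap("scene","s7");crop("s7",270,160,410,300,5,"s7c");snap("wrist","w7");crop("w7",200,180,360,340,4,"w7c")
```

```text
[ 0.41447614 -0.29668251  0.11649637] [-1.30027992e-04  9.99999874e-01  4.46734045e-04 -1.88654179e-04] [-0.0820121  -0.83449595  0.40987148]
```

View pics/s7c.png

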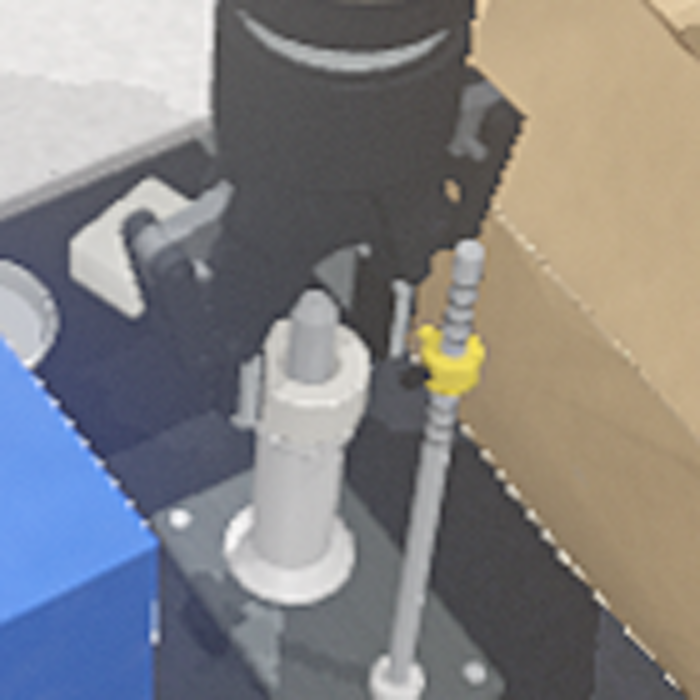

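View pics/w7c.png

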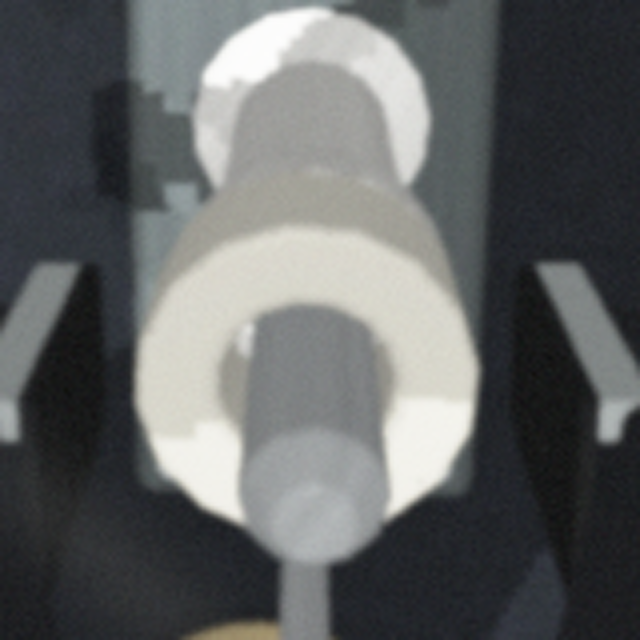

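>>> move_arm([
  {"dx": 0,"dy": 0,"dz": -0.3,"wx": 0,"wy": 0,"wz": 0,"jaw": 50},
  {"dx": 0,"dy": 0,"dz": -0.8,"wx": 0,"wy": 0,"wz": 0,"jaw": 50},
  {"dx": 0.1,"dy": 0,"dz": -1,"wx": 0,"wy": 0,"wz": 0,"jaw": 60},
  {"dx": 0.5,"dy": 0.3,"dz": -1,"wx": 0,"wy": 0,"wz": 0,"jaw": 70},
  {"dx": 1,"dy": 0.7,"dz": -1,"wx": 0,"wy": 0,"wz": 0,"jaw": 70},
  {"dx": 1,"dy": 0.746,"dz": -1,"wx": 0,"wy": 0,"wz": 0,"jaw": 70},
  {"dx": 1,"dy": 0.746,"dz": -1,"wx": 0,"wy": 0,"wz": 0,"jaw": 70},
])

```text
t: 9.45
eef_pos: [0.5159, -0.3728, 0.2154]
tcp_rot: [-0.0, 1.0, 0.0, -0.0]
wrist_force: [0.0, 0.7, 0.4]
gripper_width: 0.07
```

Run:
```python
from h import *
from bench import r
s=r.get_state();print(s['eef_pos'],s['tcp_rot'],s['wrist_force'])
z=snap("wrist","w8");crop("w8",180,150,380,350,3,"w8c"); print(proj(z,[[.5217,-.3713,.176]]), ((proj(z,[[.5217,-.3713,.176]])-[180,150]+.5)*3-.5))
z=snap("scene","s8");C=cloud(z); m=(np.hypot(C[...,0]-.413,C[...,1]+.296)<.02)&(C[...,2]>.08); print(np.sort(C[m][:,2])[::8].round(4))
```

```text
[ 0.51586466 -0.37276616  0.2153963 ] [-2.97472983e-05  9.99999942e-01  3.04613584e-04 -1.50870203e-04] [0.0243536  0.65150971 0.37860424]
[[275.43661361 230.43636107]] [[287.30984082 242.3090832 ]]
[0.0802 0.0814 0.0823 0.0845 0.0859 0.0914 0.0934 0.0947 0.0954 0.097
 0.101  0.1034 0.1051 0.1067 0.1075 0.1088 0.1098 0.1112 0.1125 0.1141
 0.1152 0.1157 0.1168 0.1179 0.1185 0.1193 0.1202 0.1203 0.1207 0.1208
 0.1212 0.1213 0.1215 0.1216 0.1217 0.1219 0.122  0.122  0.1222 0.1222
 0.1223 0.1224 0.1225 0.1225 0.1226 0.1227 0.1228 0.1229 0.123  0.1231
 0.1233 0.1236 0.124  0.1246 0.1256 0.1275 0.1291 0.1322 0.1336 0.1371
 0.1387 0.1409 0.1431 0.1452 0.147  0.1481 0.1486 0.1494 0.1509 0.152 ]
```

View pics/w8c.png

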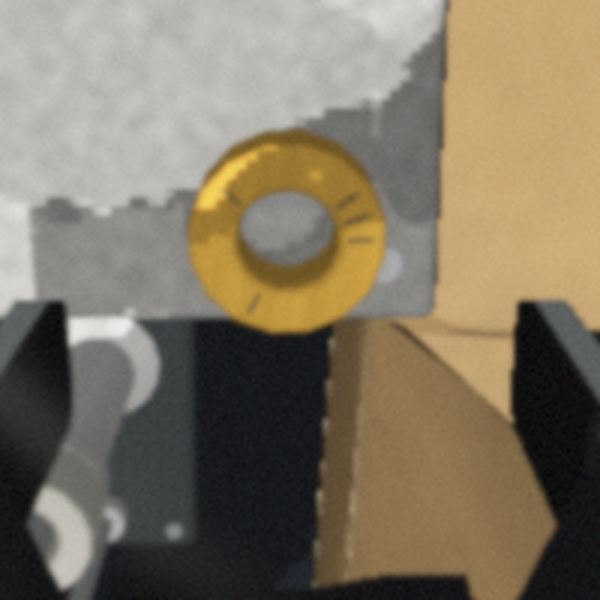

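>>> move_arm([
  {"dx": 0.058,"dy": -0.015,"dz": 0.15,"wx": 0,"wy": 0,"wz": 0,"jaw": 60},
  {"dx": 0.058,"dy": -0.015,"dz": 0.3,"wx": 0,"wy": 0,"wz": 0,"jaw": 52},
  {"dx": 0.058,"dy": -0.015,"dz": 0.43,"wx": 0,"wy": 0,"wz": 0,"jaw": 50},
  {"dx": 0.058,"dy": -0.015,"dz": 0.43,"wx": 0,"wy": 0,"wz": 0,"jaw": 50},
  {"dx": 0.058,"dy": -0.015,"dz": 0.43,"wx": 0,"wy": 0,"wz": 0,"jaw": 50},
])

```text
t: 10.05
eef_pos: [0.5203, -0.3694, 0.1735]
tcp_rot: [-0.0, 1.0, 0.001, -0.0]
wrist_force: [0.2, -0.8, 0.3]
gripper_width: 0.0501
```

Run:
```python
from h import *
z=snap("wrist","w9");crop("w9",180,180,380,330,4,"w9c"); 
z=snap("scene","s9");crop("s9",270,70,410,210,5,"s9c")
```

```text
(no output)
```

View pics/w9c.png

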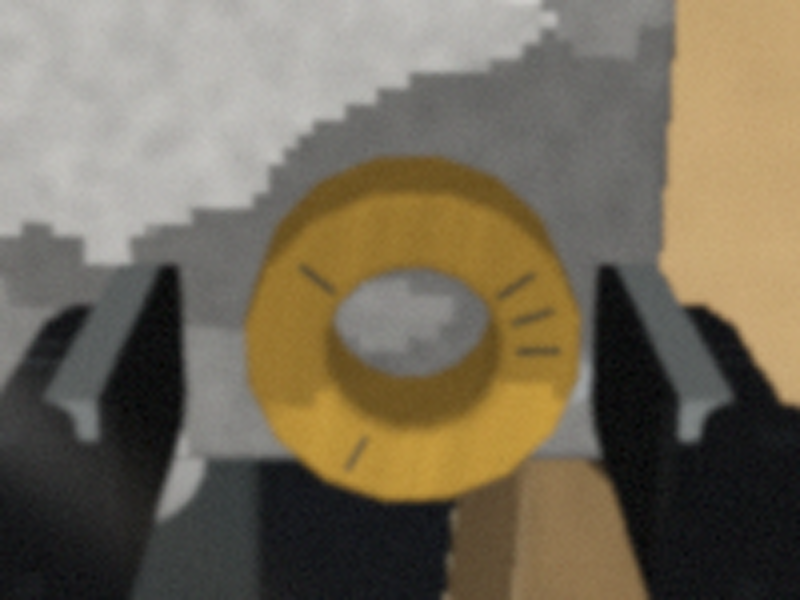

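View pics/s9c.png

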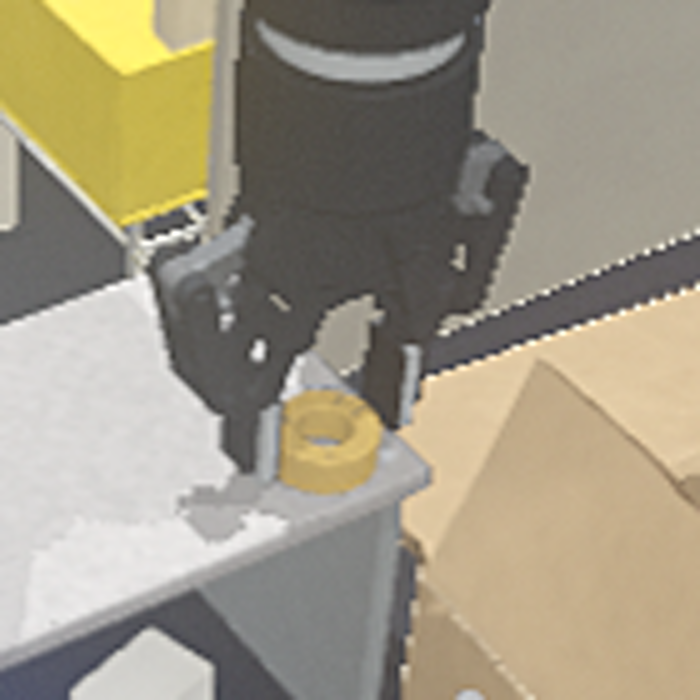

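>>> move_arm([
  {"dx": 0.014,"dy": 0.017,"dz": 0.015,"wx": 0,"wy": 0,"wz": 0,"jaw": 50},
  {"dx": 0.014,"dy": 0.017,"dz": 0.015,"wx": 0,"wy": 0,"wz": 0,"jaw": 50},
  {"dx": 0.014,"dy": 0.017,"dz": 0.015,"wx": 0,"wy": 0,"wz": 0,"jaw": 35},
  {"dx": 0.014,"dy": 0.017,"dz": 0.015,"wx": 0,"wy": 0,"wz": 0,"jaw": 35},
  {"dx": 0.014,"dy": 0.017,"dz": 0.015,"wx": 0,"wy": 0,"wz": 0,"jaw": 35},
  {"dx": 0.014,"dy": 0.017,"dz": 0.015,"wx": 0,"wy": 0,"wz": 0,"jaw": 35},
])

```text
t: 10.75
eef_pos: [0.5221, -0.3718, 0.1727]
tcp_rot: [0.0, 1.0, 0.0, 0.0]
wrist_force: [-1.7, 0.3, 4.8]
gripper_width: 0.0359
```

>>> move_arm([
  {"dx": 0,"dy": 0,"dz": -0.3,"wx": 0,"wy": 0,"wz": 0,"jaw": 35},
  {"dx": 0,"dy": 0,"dz": -0.7,"wx": 0,"wy": 0,"wz": 0,"jaw": 35},
  {"dx": 0,"dy": 0,"dz": -0.7,"wx": 0,"wy": 0,"wz": 0,"jaw": 35},
  {"dx": 0,"dy": 0,"dz": -0.7,"wx": 0,"wy": 0,"wz": 0,"jaw": 35},
])

```text
t: 11.15
eef_pos: [0.5223, -0.3718, 0.2426]
tcp_rot: [0.001, 1.0, 0.0, 0.001]
wrist_force: [-1.1, 0.2, -0.8]
gripper_width: 0.0358
```

Run:
```python
from h import *
from bench import r
s=r.get_state();print(s['eef_pos'],s['wrist_force'],s['gripper_width'])
z=snap("wrist","w10");crop("w10",180,180,380,330,4,"w10c"); C=cloud(z)
m=np.zeros(z['d'].shape,bool); m[220:320,230:325]=1; m&=abs(C[...,2]-s['eef_pos'][2])<.015
P=C[m]; print('top z',np.median(P[:,2])); A=np.c_[P[:,:2]-P[:,:2].mean(0),np.ones(len(P))]; print(np.linalg.lstsq(A,P[:,2],rcond=None)[0])
```

```text
[ 0.52228085 -0.37182957  0.24264114] [-1.06952372  0.188581   -0.82661453] 0.03581782725425089
top z 0.24752487668869644
[-3.78860790e-02 -7.32545415e-06  2.46393767e-01]
```

View pics/w10c.png

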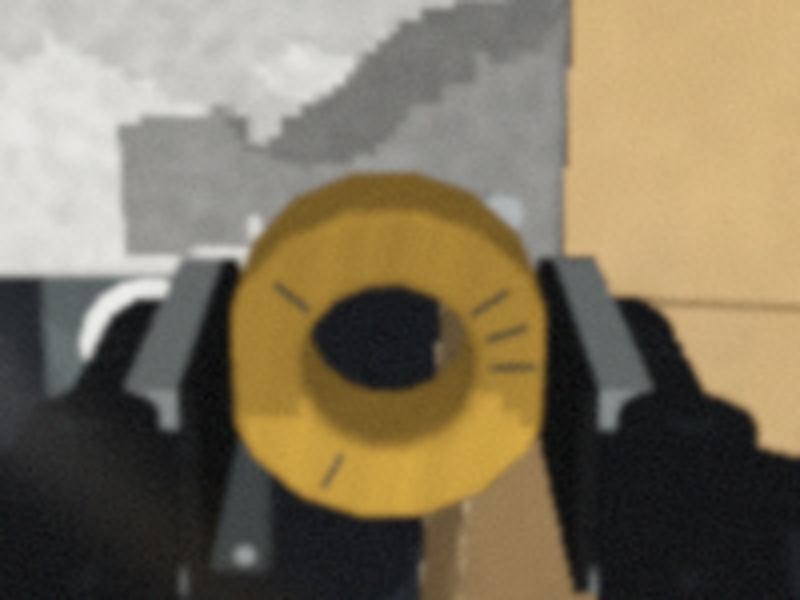

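Run:
```python
from h import *
z=load("w10"); print(atz(z,[[180+388.5/4-.5,180+363.5/4-.5]],.2465))
```

```text
[[ 0.5233101  -0.37109104  0.2465    ]]
```

>>> move_arm([
  {"dx": -0.3,"dy": -0.2,"dz": 0,"wx": 0,"wy": 0,"wz": 0,"jaw": 35},
  {"dx": -0.65,"dy": -0.5,"dz": 0,"wx": 0,"wy": 0,"wz": 0,"jaw": 35},
  {"dx": -0.9,"dy": -0.7,"dz": 0,"wx": 0,"wy": 0,"wz": 0,"jaw": 35},
  {"dx": -1,"dy": -0.75,"dz": 0,"wx": 0,"wy": 0,"wz": 0,"jaw": 35},
  {"dx": -1,"dy": -0.75,"dz": 0,"wx": 0,"wy": 0,"wz": 0,"jaw": 35},
  {"dx": -1,"dy": -0.75,"dz": 0,"wx": 0,"wy": 0,"wz": 0,"jaw": 35},
])

```text
t: 11.8
eef_pos: [0.4223, -0.2971, 0.2417]
tcp_rot: [0.0, 1.0, 0.0, 0.0]
wrist_force: [0.6, -0.3, -1.1]
gripper_width: 0.0362
```

>>> move_arm([
  {"dx": -0.085,"dy": -0.004,"dz": 0.3,"wx": 0,"wy": 0,"wz": 0,"jaw": 35},
  {"dx": -0.085,"dy": -0.004,"dz": 0.6,"wx": 0,"wy": 0,"wz": 0,"jaw": 35},
  {"dx": -0.085,"dy": -0.004,"dz": 0.69,"wx": 0,"wy": 0,"wz": 0,"jaw": 35},
  {"dx": -0.085,"dy": -0.004,"dz": 0.69,"wx": 0,"wy": 0,"wz": 0,"jaw": 35},
  {"dx": -0.085,"dy": -0.004,"dz": 0.69,"wx": 0,"wy": 0,"wz": 0,"jaw": 35},
])

```text
t: 12.3
eef_pos: [0.4142, -0.2969, 0.1738]
tcp_rot: [0.0, 1.0, 0.0, 0.0]
wrist_force: [0.6, 0.1, 0.4]
gripper_width: 0.0359
```

Run:
```python
from h import *
from bench import r
s=r.get_state();print(s['eef_pos'],s['wrist_force'],s['gripper_width'])
z=snap("wrist","w11");crop("w11",200,160,360,330,4,"w11c");snap("scene","s11");crop("s11",270,130,410,270,5,"s11c")
```

```text
[ 0.41420323 -0.29692593  0.17381496] [0.56552301 0.05621169 0.44795351] 0.03593861393847471
```

View pics/w11c.png

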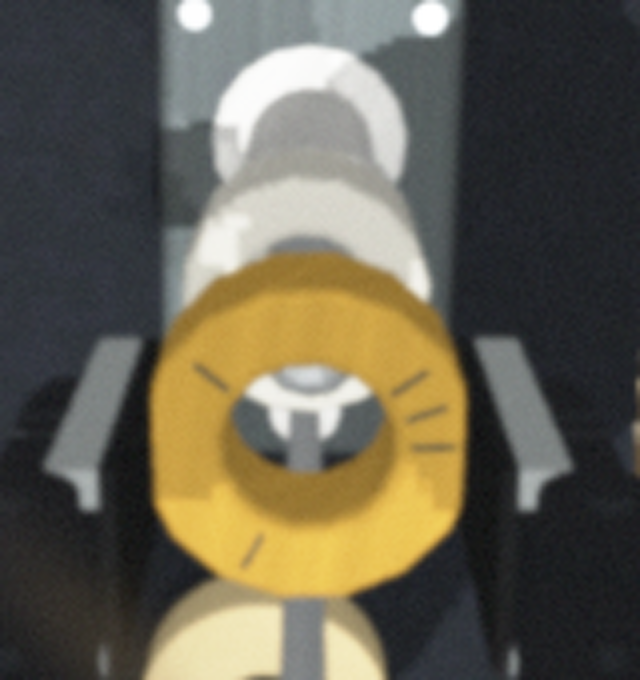

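View pics/s11c.png

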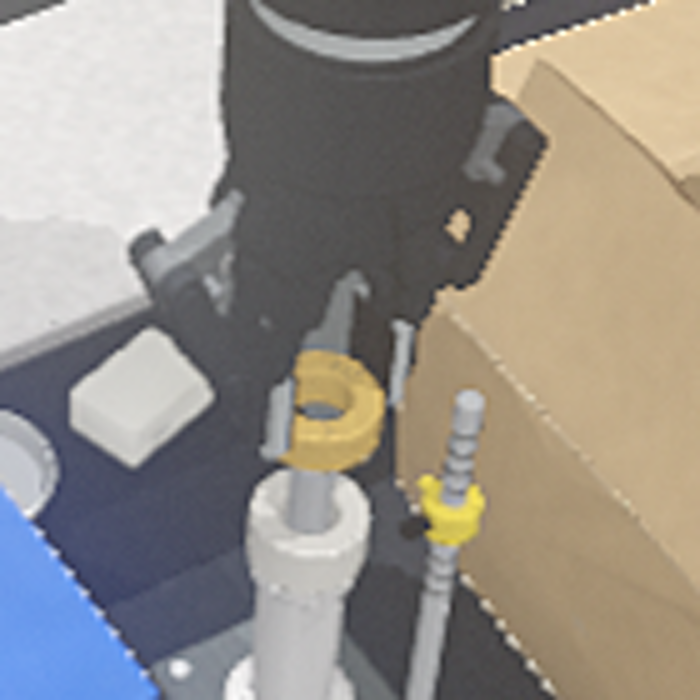

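>>> move_arm([
  {"dx": -0.003,"dy": 0,"dz": 0.1,"wx": 0,"wy": 0,"wz": 0,"jaw": 35},
  {"dx": -0.003,"dy": 0,"dz": 0.2,"wx": 0,"wy": 0,"wz": 0,"jaw": 35},
  {"dx": -0.003,"dy": 0,"dz": 0.3,"wx": 0,"wy": 0,"wz": 0,"jaw": 35},
  {"dx": -0.003,"dy": 0,"dz": 0.36,"wx": 0,"wy": 0,"wz": 0,"jaw": 35},
  {"dx": -0.003,"dy": 0,"dz": 0.36,"wx": 0,"wy": 0,"wz": 0,"jaw": 35},
])

```text
t: 12.9
eef_pos: [0.413, -0.2961, 0.1361]
tcp_rot: [-0.0, 1.0, 0.0, -0.0]
wrist_force: [2.3, -0.4, -2.1]
gripper_width: 0.036
```

>>> move_arm([
  {"dx": 0.008,"dy": 0.002,"dz": 0.015,"wx": 0,"wy": 0,"wz": 0,"jaw": 35},
  {"dx": 0.008,"dy": 0.002,"dz": 0.015,"wx": 0,"wy": 0,"wz": 0,"jaw": 35},
  {"dx": 0.008,"dy": 0.002,"dz": 0.015,"wx": 0,"wy": 0,"wz": 0,"jaw": 50},
  {"dx": 0.008,"dy": 0.002,"dz": 0.015,"wx": 0,"wy": 0,"wz": 0,"jaw": 50},
  {"dx": 0.008,"dy": 0.002,"dz": 0.015,"wx": 0,"wy": 0,"wz": 0,"jaw": 52},
])

```text
t: 13.4
eef_pos: [0.4139, -0.2965, 0.1358]
tcp_rot: [0.0, 1.0, 0.0, 0.0]
wrist_force: [-0.3, -0.0, 0.4]
gripper_width: 0.0515
```

Run:
```python
from h import *
from bench import r
s=r.get_state();print(s['eef_pos'],s['wrist_force'],s['gripper_width'])
z=snap("scene","s12");crop("s12",270,160,410,300,5,"s12c")
C=cloud(z); m=(np.hypot(C[...,0]-.413,C[...,1]+.296)<.02)&(C[...,2]>.115)&(C[...,2]<.145); print(np.histogram(C[m][:,2],bins=np.arange(.115,.1461,.002)))
```

```text
[ 0.41389341 -0.29648468  0.1357766 ] [-0.33661176 -0.03346171  0.38056908] 0.05152688021896181
(array([ 10,   7,  14,  15,   5,  11,  12,  19,  16,  24,  42, 124,  53,
        10,   7]), array([0.115, 0.117, 0.119, 0.121, 0.123, 0.125, 0.127, 0.129, 0.131,
       0.133, 0.135, 0.137, 0.139, 0.141, 0.143, 0.145]))
```

View pics/s12c.png

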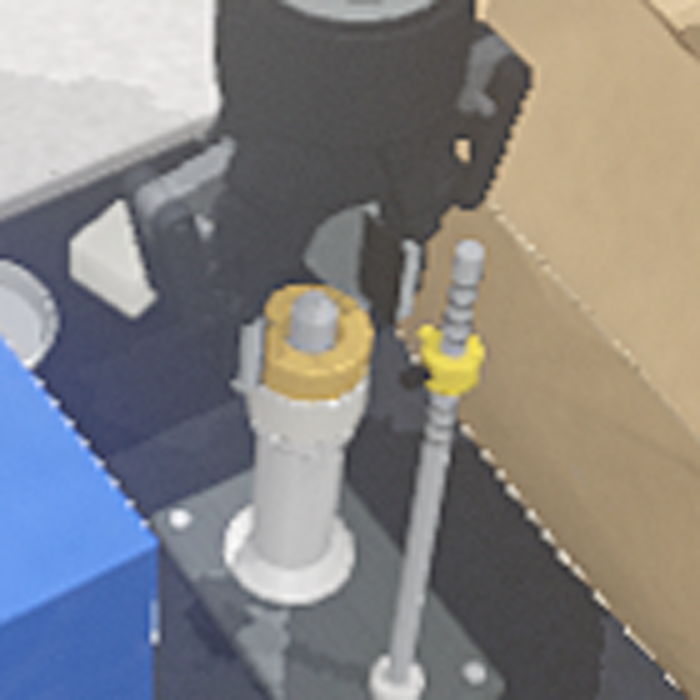

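Run:
```python
from h import *
crop("s12",338,200,378,245,14,"ptr"); crop("top0",285,260,320,290,16,"ptrt")
```

```text
(no output)
```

View pics/ptr.png

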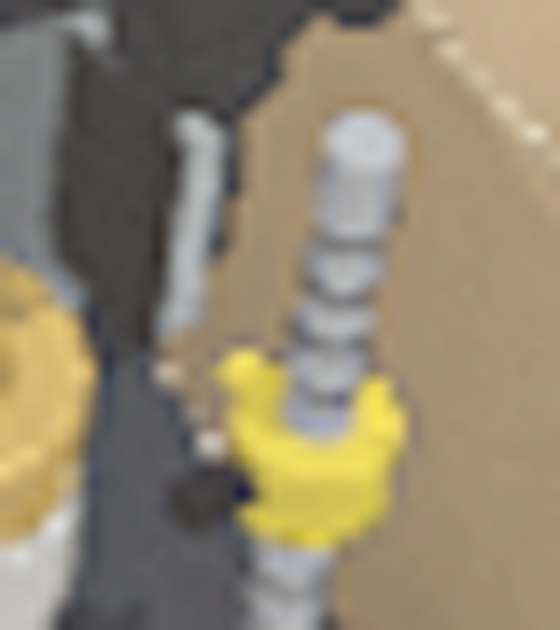

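View pics/ptrt.png

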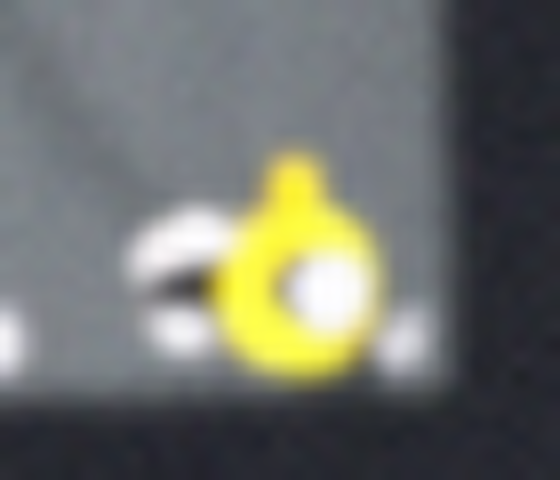

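>>> move_arm([
  {"dx": 0,"dy": 0,"dz": -0.3,"wx": 0,"wy": 0,"wz": 0,"jaw": 52},
  {"dx": 0,"dy": 0,"dz": -0.8,"wx": 0,"wy": 0,"wz": 0,"jaw": 52},
  {"dx": 0,"dy": 0,"dz": -1,"wx": 0,"wy": 0,"wz": 0,"jaw": 52},
  {"dx": 0,"dy": 0,"dz": -1,"wx": 0,"wy": 0,"wz": 0,"jaw": 52},
])

```text
t: 13.85
eef_pos: [0.4152, -0.2977, 0.2389]
tcp_rot: [0.002, 1.0, 0.0, 0.002]
wrist_force: [-0.3, -0.0, -0.0]
gripper_width: 0.0518
```

Run:
```python
from h import *
s=load("s0") if 0 else load("scene0"); t=load("top0")
o1,d1=ray(s,[[354.4,225.9]]); o2,d2=ray(t,[[302.9,269.6]])
A=np.c_[d1[0],-d2[0]]; k=np.linalg.lstsq(A,o2-o1,rcond=None)[0]; print(o1+k[0]*d1[0],o2+k[1]*d2[0])
# assume Y=-.2955, X=.358
for Y in(-.2945,-.2955): print(o1+d1[0]*((Y-o1[1])/d1[0][1]))
print('X=.358', o1+d1[0]*((.358-o1[0])/d1[0][0]))
# rod top check: should be .240
o,d=ray(s,[[338+363/14,200+140/14]]); print('rodtop X=.344', o+d*((.344-o[0])/d[0,0]))
for y in (470,540): 
  o,d=ray(s,[[338+310/14,200+y/14]]); print('collar front X~.337', o+d*((.338-o[0])/d[0,0]))
```

```text
[ 0.36022466 -0.29589336  0.18946112] [ 0.35969927 -0.29653942  0.1895065 ]
[ 0.35871435 -0.2945      0.19181234]
[ 0.35979829 -0.2955      0.19012489]
X=.358 [ 0.358      -0.29384097  0.19292441]
rodtop X=.344 [[ 0.344      -0.29400861  0.24149734]]
collar front X~.337 [[ 0.338      -0.2888671   0.19883885]]
collar front X~.337 [[ 0.338      -0.29059977  0.18618759]]
```

>>> move_arm([
  {"dx": 0.4,"dy": -0.2,"dz": -0.15,"wx": 0,"wy": 0,"wz": 0,"jaw": 52},
  {"dx": 0.8,"dy": -0.5,"dz": -0.15,"wx": 0,"wy": 0,"wz": -0.02,"jaw": 52},
  {"dx": 1,"dy": -0.8,"dz": -0.15,"wx": 0,"wy": 0,"wz": -0.237,"jaw": 52},
  {"dx": 1,"dy": -1,"dz": -0.15,"wx": 0,"wy": 0,"wz": -0.237,"jaw": 52},
  {"dx": 1,"dy": -1,"dz": -0.15,"wx": 0,"wy": 0,"wz": -0.237,"jaw": 52},
  {"dx": 1,"dy": -1,"dz": -0.15,"wx": 0,"wy": 0,"wz": -0.237,"jaw": 52},
  {"dx": 1,"dy": -1,"dz": -0.15,"wx": 0,"wy": 0,"wz": -0.237,"jaw": 52},
  {"dx": 1,"dy": -1,"dz": -0.15,"wx": 0,"wy": 0,"wz": -0.237,"jaw": 52},
  {"dx": 1,"dy": -1,"dz": -0.15,"wx": 0,"wy": 0,"wz": -0.237,"jaw": 52},
  {"dx": 1,"dy": -1,"dz": -0.15,"wx": 0,"wy": 0,"wz": -0.237,"jaw": 52},
])

```text
t: 14.85
eef_pos: [0.5133, -0.1961, 0.2493]
tcp_rot: [-0.001, 0.786, 0.618, -0.0]
wrist_force: [-0.1, -0.2, 0.1]
gripper_width: 0.0519
```

>>> move_arm([
  {"dx": 0.0,"dy": 0.1,"dz": 0,"wx": 0,"wy": 0,"wz": -0.024,"jaw": 52},
  {"dx": 0.0,"dy": 0.1,"dz": 0,"wx": 0,"wy": 0,"wz": -0.03,"jaw": 52},
  {"dx": 0.0,"dy": 0.1,"dz": 0,"wx": 0,"wy": 0,"wz": -0.03,"jaw": 52},
  {"dx": 0.0,"dy": 0.1,"dz": 0,"wx": 0,"wy": 0,"wz": -0.03,"jaw": 52},
])

```text
t: 15.25
eef_pos: [0.5231, -0.1986, 0.2498]
tcp_rot: [-0.001, 0.727, 0.687, -0.0]
wrist_force: [-0.5, 0.5, -0.3]
gripper_width: 0.0521
```

Run:
```python
from h import *
from bench import r
from scipy.spatial.transform import Rotation as R
s=r.get_state();q=s['tcp_rot'];M=R.from_quat(q[[1,2,3,0]]).as_matrix();print(s['eef_pos'],'tool y yaw',np.degrees(np.arctan2(M[1,1],M[0,1])))
z=snap("wrist","w13")
c=proj(z,[[.526,-.195,.178],[.531,-.137,.172],[.5285,-.173,.178],[.5225,-.237,.178]]);print(c.round(1))
p=z['p'].copy()
for u,v in c.round().astype(int): cv2.circle(p,(int(u),int(v)),3,(0,0,255),-1)
cv2.imwrite("pics/w13m.png",p)
```

```text
[ 0.52307608 -0.19857653  0.24979887] tool y yaw -3.2835775630687545
[[278.8 217.6]
 [281.4 132. ]
 [280.7 186.5]
 [277.3 272.4]]
```

View pics/w13m.png

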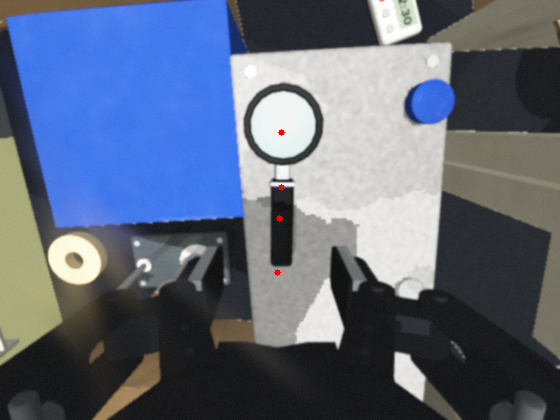

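Run:
```python
from h import *
z=load("w13")
print('lens',atz(z,[[283,124]],.172)); print('handle ends',atz(z,[[283,180],[282,265.5]],.178))
crop("w13",230,70,340,290,3,"w13c")
```

```text
lens [[ 0.53234615 -0.13187872  0.172     ]]
handle ends [[ 0.53030445 -0.16860258  0.178     ]
 [ 0.52627398 -0.23163622  0.178     ]]
```

View pics/w13c.png

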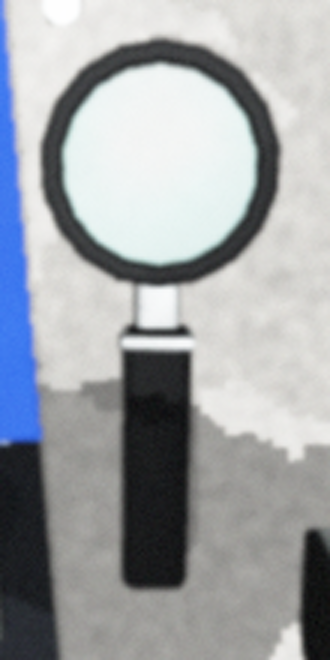

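>>> move_arm([
  {"dx": 0.079,"dy": 0.045,"dz": 0.3,"wx": 0,"wy": 0,"wz": 0,"jaw": 45},
  {"dx": 0.079,"dy": 0.045,"dz": 0.55,"wx": 0,"wy": 0,"wz": 0,"jaw": 40},
  {"dx": 0.079,"dy": 0.045,"dz": 0.7,"wx": 0,"wy": 0,"wz": 0,"jaw": 35},
  {"dx": 0.079,"dy": 0.045,"dz": 0.73,"wx": 0,"wy": 0,"wz": 0,"jaw": 32},
  {"dx": 0.079,"dy": 0.045,"dz": 0.73,"wx": 0,"wy": 0,"wz": 0,"jaw": 32},
])

```text
t: 15.8
eef_pos: [0.5282, -0.191, 0.1775]
tcp_rot: [-0.0, 0.727, 0.687, -0.0]
wrist_force: [0.3, 0.1, 0.8]
gripper_width: 0.0318
```

Run:
```python
from h import *
z=snap("wrist","w14");crop("w14",180,60,380,330,2,"w14c"); 
z=snap("scene","s14");crop("s14",170,80,310,220,5,"s14c")
```

```text
(no output)
```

View pics/w14c.png

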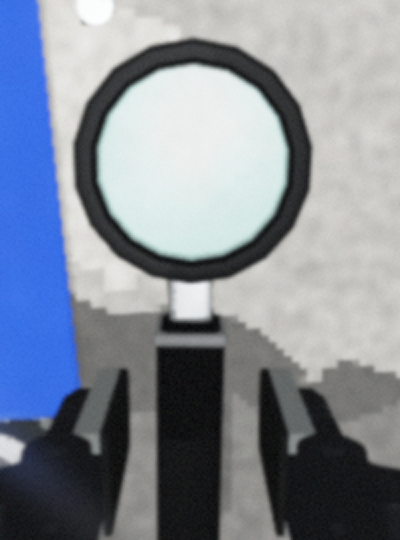

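View pics/s14c.png

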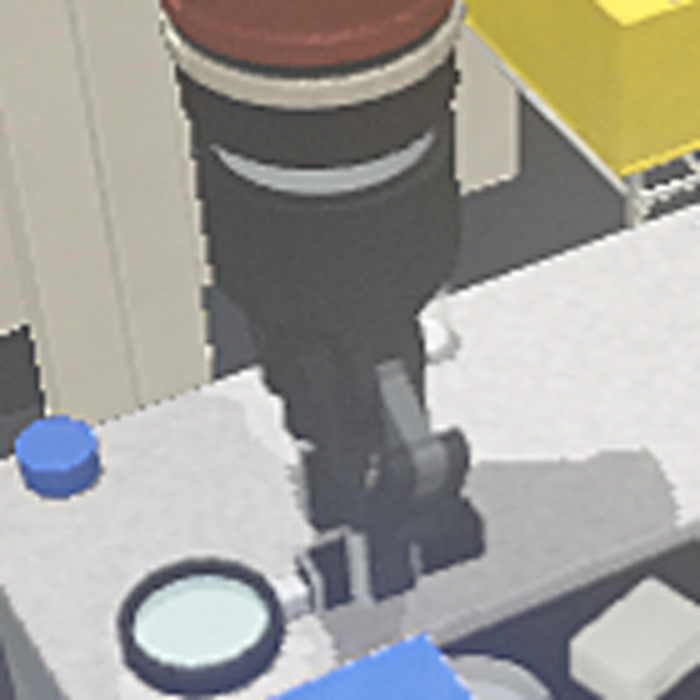

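>>> move_arm([
  {"dx": 0,"dy": -0.005,"dz": 0.03,"wx": 0,"wy": 0,"wz": 0,"jaw": 28},
  {"dx": 0,"dy": -0.005,"dz": 0.03,"wx": 0,"wy": 0,"wz": 0,"jaw": 20},
  {"dx": 0,"dy": -0.005,"dz": 0.03,"wx": 0,"wy": 0,"wz": 0,"jaw": 10},
  {"dx": 0,"dy": -0.005,"dz": 0.03,"wx": 0,"wy": 0,"wz": 0,"jaw": 8},
  {"dx": 0,"dy": -0.005,"dz": 0.03,"wx": 0,"wy": 0,"wz": 0,"jaw": 8},
  {"dx": 0,"dy": -0.005,"dz": 0.03,"wx": 0,"wy": 0,"wz": 0,"jaw": 8},
])

```text
t: 16.5
eef_pos: [0.5281, -0.1912, 0.1751]
tcp_rot: [0.0, 0.727, 0.687, 0.0]
wrist_force: [-0.9, -0.0, 5.9]
gripper_width: 0.0144
```

>>> move_arm([
  {"dx": 0,"dy": 0,"dz": -0.1,"wx": 0,"wy": 0,"wz": 0,"jaw": 8},
  {"dx": 0,"dy": 0,"dz": -0.3,"wx": 0,"wy": 0,"wz": 0,"jaw": 8},
  {"dx": 0,"dy": 0,"dz": -0.6,"wx": 0,"wy": 0,"wz": 0,"jaw": 8},
  {"dx": 0,"dy": 0,"dz": -0.8,"wx": 0,"wy": 0,"wz": 0,"jaw": 8},
  {"dx": 0,"dy": 0,"dz": -0.8,"wx": 0,"wy": 0,"wz": 0,"jaw": 8},
])

```text
t: 17.0
eef_pos: [0.5293, -0.1918, 0.2578]
tcp_rot: [0.002, 0.727, 0.687, 0.001]
wrist_force: [-0.6, -0.6, 0.2]
gripper_width: 0.0141
```

Run:
```python
from h import *
from bench import r
s=r.get_state();print(s['eef_pos'],s['wrist_force'],s['gripper_width'])
z=snap("wrist","w15");crop("w15",180,60,380,330,2,"w15c"); C=cloud(z)
z=snap("scene","s15");crop("s15",150,40,330,200,4,"s15c")
```

```text
[ 0.52928944 -0.19175997  0.25779174] [-0.64543108 -0.62846889  0.24439378] 0.014078246592248954
```

View pics/w15c.png

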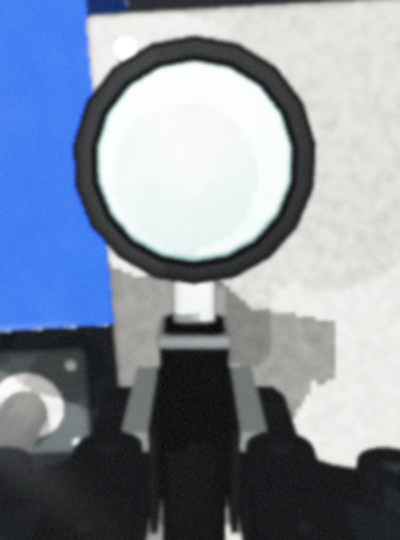

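View pics/s15c.png

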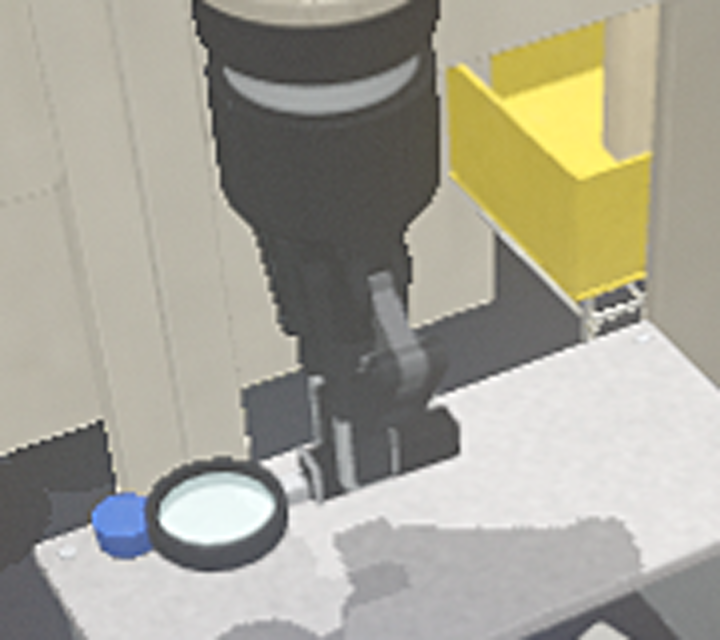

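Run:
```python
from h import *
from scipy.spatial.transform import Rotation as R
z=load("w15"); P=atz(z,[[277.3,139.3]],.2547)[0]; C=cloud(z)
q=np.array([.002,.727,.687,.001]); M=R.from_quat(q[[1,2,3,0]]).as_matrix(); print(P, M.T@(P-[.5293,-.1918,.2578]))
# frame plane
m=np.zeros(z['d'].shape,bool); m[75:205,215:340]=1; m&=(C[...,2]>.24)&(C[...,2]<.27); Q=C[m]; A=np.c_[Q[:,:2]-Q[:,:2].mean(0),np.ones(len(Q))]
x=np.linalg.lstsq(A,Q[:,2],rcond=None)[0]; print(x,len(Q))
```

```text
[ 0.53422375 -0.13183615  0.2547    ] [0.06015027 0.00151289 0.00302871]
[ 4.48507357e-03 -1.97075683e-04  2.53650925e-01] 11923
```

>>> move_arm([
  {"dx": 0,"dy": 0,"dz": -0.2,"wx": 0,"wy": 0,"wz": -0.01,"jaw": 8},
  {"dx": 0,"dy": 0,"dz": -0.4,"wx": 0,"wy": 0,"wz": -0.03,"jaw": 8},
  {"dx": 0,"dy": 0,"dz": -0.45,"wx": 0,"wy": 0,"wz": -0.05,"jaw": 8},
  {"dx": 0,"dy": 0,"dz": -0.45,"wx": 0,"wy": 0,"wz": -0.07,"jaw": 8},
  {"dx": 0,"dy": 0,"dz": -0.45,"wx": 0,"wy": 0,"wz": -0.09,"jaw": 8},
  {"dx": 0,"dy": 0,"dz": -0.45,"wx": 0,"wy": 0,"wz": -0.11,"jaw": 8},
  {"dx": 0,"dy": 0,"dz": -0.45,"wx": 0,"wy": 0,"wz": -0.125,"jaw": 8},
  {"dx": 0,"dy": 0,"dz": -0.45,"wx": 0,"wy": 0,"wz": -0.13,"jaw": 8},
])

```text
t: 17.9
eef_pos: [0.5273, -0.1908, 0.2981]
tcp_rot: [-0.001, 0.392, 0.92, 0.0]
wrist_force: [-0.6, 0.9, -1.1]
gripper_width: 0.0144
```

>>> move_arm([
  {"dx": 0,"dy": 0,"dz": 0,"wx": 0,"wy": 0,"wz": -0.01,"jaw": 8},
  {"dx": 0,"dy": 0,"dz": 0,"wx": 0,"wy": 0,"wz": -0.03,"jaw": 8},
  {"dx": 0,"dy": 0,"dz": 0,"wx": 0,"wy": 0,"wz": -0.05,"jaw": 8},
  {"dx": 0,"dy": 0,"dz": 0,"wx": 0,"wy": 0,"wz": -0.07,"jaw": 8},
  {"dx": 0,"dy": 0,"dz": 0,"wx": 0,"wy": 0,"wz": -0.09,"jaw": 8},
  {"dx": 0,"dy": 0,"dz": 0,"wx": 0,"wy": 0,"wz": -0.11,"jaw": 8},
  {"dx": 0,"dy": 0,"dz": 0,"wx": 0,"wy": 0,"wz": -0.125,"jaw": 8},
  {"dx": 0,"dy": 0,"dz": 0,"wx": 0,"wy": 0,"wz": -0.129,"jaw": 8},
  {"dx": 0,"dy": 0,"dz": 0,"wx": 0,"wy": 0,"wz": -0.129,"jaw": 8},
])

```text
t: 18.8
eef_pos: [0.5276, -0.1909, 0.2987]
tcp_rot: [-0.001, 0.0, 1.0, 0.0]
wrist_force: [-0.5, 0.2, -0.5]
gripper_width: 0.0141
```

>>> move_arm([
  {"dx": 0.15,"dy": -0.3,"dz": 0,"wx": 0,"wy": 0,"wz": 0,"jaw": 8},
  {"dx": 0.35,"dy": -0.6,"dz": 0,"wx": 0,"wy": 0,"wz": 0,"jaw": 8},
  {"dx": 0.5,"dy": -0.9,"dz": 0,"wx": 0,"wy": 0,"wz": 0,"jaw": 8},
  {"dx": 0.546,"dy": -1,"dz": 0,"wx": 0,"wy": 0,"wz": 0,"jaw": 8},
  {"dx": 0.546,"dy": -1,"dz": 0,"wx": 0,"wy": 0,"wz": 0,"jaw": 8},
  {"dx": 0.546,"dy": -1,"dz": 0,"wx": 0,"wy": 0,"wz": 0,"jaw": 8},
])

```text
t: 19.4
eef_pos: [0.4736, -0.2906, 0.2994]
tcp_rot: [-0.0, 0.0, 1.0, 0.0]
wrist_force: [-0.1, -0.3, -0.8]
gripper_width: 0.0143
```

>>> move_arm([
  {"dx": 0.005,"dy": -0.06,"dz": 0.15,"wx": 0,"wy": 0,"wz": 0,"jaw": 8},
  {"dx": 0.005,"dy": -0.06,"dz": 0.35,"wx": 0,"wy": 0,"wz": 0,"jaw": 8},
  {"dx": 0.005,"dy": -0.06,"dz": 0.5,"wx": 0,"wy": 0,"wz": 0,"jaw": 8},
  {"dx": 0.005,"dy": -0.06,"dz": 0.6,"wx": 0,"wy": 0,"wz": 0,"jaw": 8},
  {"dx": 0.005,"dy": -0.06,"dz": 0.6,"wx": 0,"wy": 0,"wz": 0,"jaw": 8},
  {"dx": 0.005,"dy": -0.06,"dz": 0.6,"wx": 0,"wy": 0,"wz": 0,"jaw": 8},
])

```text
t: 20.0
eef_pos: [0.4734, -0.2967, 0.24]
tcp_rot: [0.0, -0.001, 1.0, -0.0]
wrist_force: [-0.2, -0.6, -0.5]
gripper_width: 0.0142
```

Run:
```python
from h import *
from bench import r
s=r.get_state();print(s['eef_pos'],s['wrist_force'],s['gripper_width'])
z=snap("wrist","w16"); snap("scene","s16");crop("s16",260,120,420,280,4,"s16c")
```

```text
[ 0.47335348 -0.29670336  0.24004412] [-0.17732479 -0.62676076 -0.45388051] 0.014225521001317996
```

View pics/w16.png

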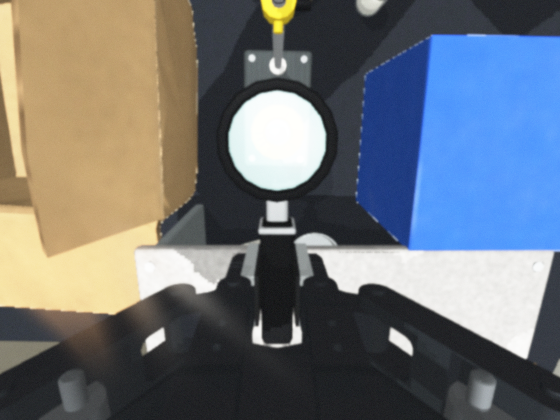

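View pics/s16c.png

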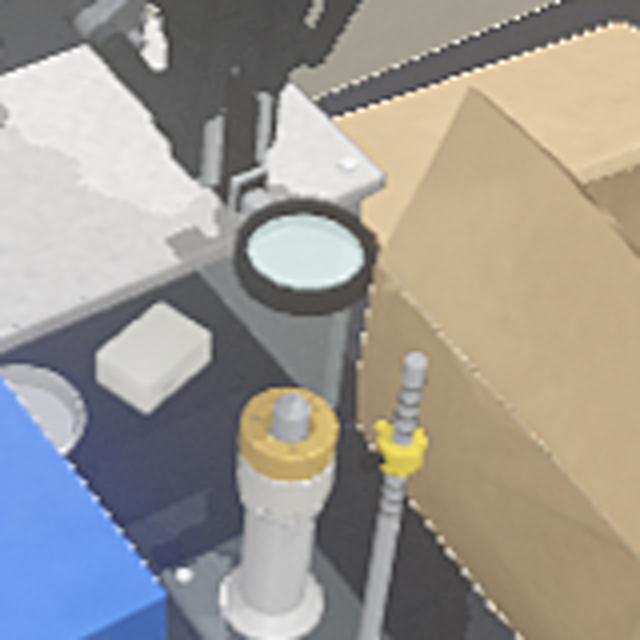

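Aligned with the pointer and rod axis; lowering to focal height (TCP z about 0.2005).

>>> move_arm([
  {"dx": 0,"dy": 0,"dz": 0.1,"wx": 0,"wy": 0,"wz": 0,"jaw": 8},
  {"dx": 0,"dy": 0,"dz": 0.22,"wx": 0,"wy": 0,"wz": 0,"jaw": 8},
  {"dx": 0,"dy": 0,"dz": 0.32,"wx": 0,"wy": 0,"wz": 0,"jaw": 8},
  {"dx": 0,"dy": 0,"dz": 0.38,"wx": 0,"wy": 0,"wz": 0,"jaw": 8},
  {"dx": 0,"dy": 0,"dz": 0.395,"wx": 0,"wy": 0,"wz": 0,"jaw": 8},
  {"dx": 0,"dy": 0,"dz": 0.395,"wx": 0,"wy": 0,"wz": 0,"jaw": 8},
  {"dx": 0,"dy": 0,"dz": 0.395,"wx": 0,"wy": 0,"wz": 0,"jaw": 8},
  {"dx": 0,"dy": 0,"dz": 0.395,"wx": 0,"wy": 0,"wz": 0,"jaw": 8},
])

```text
t: 20.9
eef_pos: [0.4731, -0.2974, 0.2005]
tcp_rot: [0.0, -0.0, 1.0, -0.0]
wrist_force: [-0.3, 0.3, -1.4]
gripper_width: 0.0138
```

Run:
```python
from h import *
from bench import r
s=r.get_state();print(s['eef_pos'],s['wrist_force'],s['gripper_width'])
z=snap("wrist","w17"); C=cloud(z)
s=snap("scene","s17");crop("s17",260,130,420,290,4,"s17c"); D=cloud(s); t=snap("top","t17");crop("t17",230,180,370,310,5,"t17c")
for n,E in(("wrist",C),("scene",D),("top",cloud(t))):
    m=(np.hypot(E[...,0]-.414,E[...,1]+.2966)<.033)&(E[...,2]>.18)&(E[...,2]<.21); Q=E[m]
    if len(Q)>50: print(n,len(Q),Q.mean(0).round(4),np.percentile(Q[:,2],[10,50,90]).round(4),(Q.min(0)+Q.max(0))/2)
    m=(np.hypot(E[...,0]-.359,E[...,1]+.2955)<.006)&(E[...,2]>.17)&(E[...,2]<.21); print('tip',E[m].mean(0),m.sum())
```

```text
[ 0.47314203 -0.29736161  0.2005038 ] [-0.27851378  0.26329066 -1.3821202 ] 0.013798786980057567
wrist 12043 [ 0.4159 -0.2967  0.1965] [0.1943 0.1957 0.1994] [ 0.41844049 -0.29663922  0.19697796]
tip [ 0.36063792 -0.29554922  0.19374696] 91
scene 819 [ 0.4141 -0.2944  0.1944] [0.1917 0.1942 0.1979] [ 0.41740197 -0.29492421  0.19341114]
tip [ 0.35611487 -0.29522472  0.19429415] 9
tip [nan nan nan] 0<stdin>:9: RuntimeWarning: Mean of empty slice.
  ret = um.true_divide(
```

View pics/w17.png

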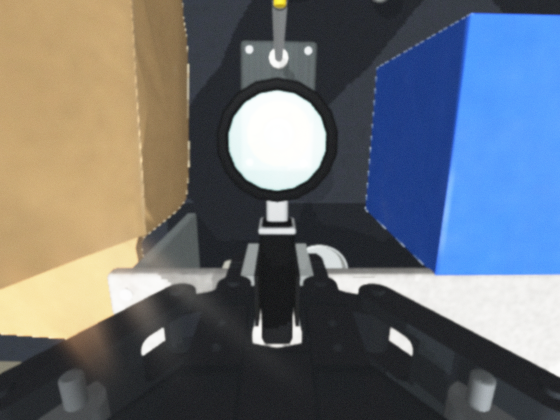

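View pics/s17c.png

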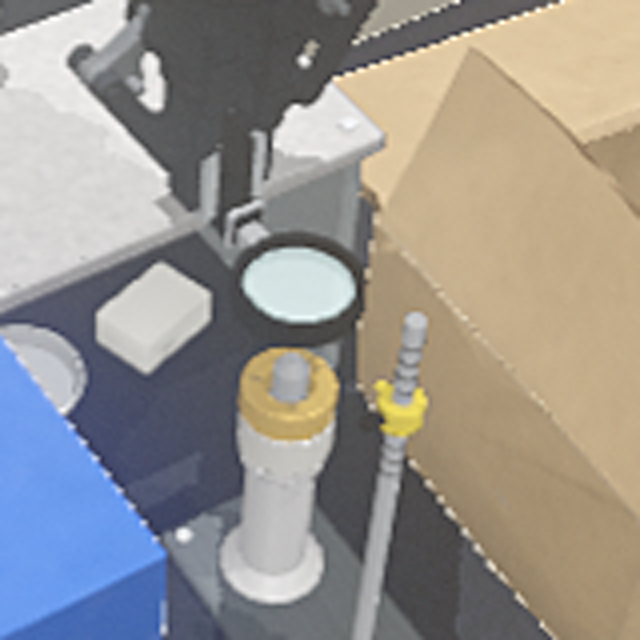

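View pics/t17c.png

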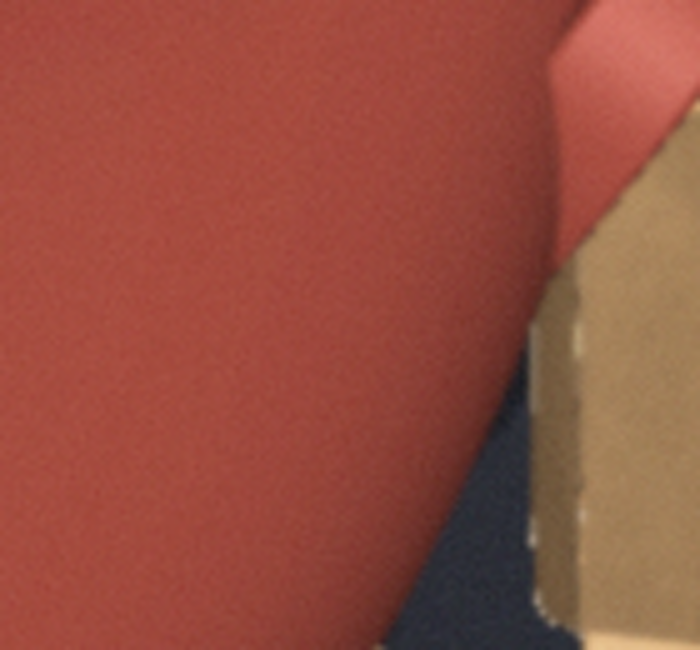

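Run:
```python
from h import *
s=load("s17"); 
print(((proj(s,[[.412,-.2955,.197],[.412,-.2955,.191]])-[260,130]+.5)*4-.5), atz(s,[[260+300.5/4-.5,130+286/4-.5]],.1965))
```

```text
[[301.69810041 285.6155454 ]
 [300.5467052  296.11889013]] [[ 0.41275715 -0.29526448  0.1965    ]]
```

>>> move_arm([
  {"dx": 0,"dy": 0,"dz": 0,"wx": 0,"wy": 0,"wz": 0,"jaw": 8},
  {"dx": 0,"dy": 0,"dz": 0,"wx": 0,"wy": 0,"wz": 0,"jaw": 8},
  {"dx": 0,"dy": 0,"dz": 0,"wx": 0,"wy": 0,"wz": 0,"jaw": 8},
  {"dx": 0,"dy": 0,"dz": 0,"wx": 0,"wy": 0,"wz": 0,"jaw": 8},
])

```text
t: 21.45
eef_pos: [0.4729, -0.2971, 0.2001]
tcp_rot: [0.0, -0.0, 1.0, -0.0]
wrist_force: [0.3, -0.6, -0.2]
gripper_width: 0.0141
```

Run:
```python
from bench import r
s=r.get_state(); print(s['eef_pos'],abs(s['qd']).max(),s['gripper_width'],s['wrist_force']); print(r.sign_off())
```

```text
[ 0.47291662 -0.29714317  0.20008615] 0.001198490504120584 0.014120564531181455 [ 0.34576658 -0.59028479 -0.18481959]
the job is handed in; nothing more can be done
None
```

I threaded the white spacer and then the brass ring onto the post and released each one. I then picked up the loupe by its handle and handed the job in at about 21.5 s with it held level over the post. No verdict is reported, so the readings below are all I have.

**Rings:** the spacer's top measured about 122.5 mm above the bench, where 122 mm means fully home. The brass ring's top measured about 138 mm, which is the expected value.

**Lens position:** the scene camera put the lens centre about 1 mm from its own reading of the post axis.

**Lens height:** I put the middle of the lens at about 191 mm. The pointer tip measured 189.5 to 192 mm by triangulation and about 194 mm by averaged depth points. The worst case is about 4 mm off, inside the 7 mm allowed.

**Hold:** the loupe was level when lifted, with a fitted slope under 0.005 rad, and the tool stayed pointing straight down to the end. Joint speeds were about 0.001 rad/s, wrist force was under 1 N, and the scene view showed the lens clear of everything.

**Disagreements and gaps:** the fixed cameras and the wrist camera differed by 2 to 3 mm on the post, so I used the position where the rings went on with little force. The arm blocked the top camera in the last picture. I did not re-measure the vial, the cap or the pointer's setting at the end, though no move touched them and they looked unchanged in the pictures where they appeared.

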